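# Gauging the socket in a model's roof

### The job

Check the brass socket in the house model's roof with the double-ended plug gauge from the wooden block: push the long go end fully home, until the handle's shoulder meets the flange, then turn the gauge round and press the short no-go end square and centred on the bore with a few newtons for about half a second, to see that it is refused. Do not force or drop the gauge, leave the other things where they are, and finish with the gauge lying on the cutting mat.

Things in the scene. Friction and masses are not known exactly. Their poses are not given: they have to be found in the camera images.
- house: House model, fixed, on a plywood base 210 x 250 x 12. Grey board walls 150 x 200, gabled roof pitched 50 degrees, ridge along the model's y, 184 above the table. Origin: middle of the base's underside; z up, x square to the ridge. The +x slope, eaves 89 above the table, carries the brass socket, 36 down the slope from the ridge. A small chimney on the other slope ends 30 below the ridge.
- socket: Brass flanged socket, fixed in the +x roof slope. Flange 36 dia, 5 proud of the roof; bore 16 dia, straight, 35 deep, not chamfered. Origin: centre of the bore's mouth, in the flange's outer face. z: the bore's axis, pointing out of the roof, 50 degrees from vertical; x down the slope; y along the ridge.
- gauge: Double-ended plug gauge, loose, about 155 g, 134 long, along its own x axis. Origin: on the axis at mid-handle. Aluminium eight-sided handle, 20 across flats (flats face +-y and +-z), x = -45 to 45. GO end: the long thin one at -x, 15 dia x 28, edge chamfered 1.5. NO-GO end: the short thick one at +x, 18.5 dia x 16, square-edged. Centre of mass at x = -3. It starts level in the block.
- go_tip (a point): Centre of the go end's face (gauge x = -73).
- go_shoulder (a point): On the gauge's axis where the go end meets the handle's shoulder (gauge x = -45). With the go end fully home this point meets the socket's origin.
- nogo_tip (a point): Centre of the no-go end's face (gauge x = +61).
- gauge_block: Wooden gauge block 166 x 72 x 56 high, fixed. Origin: middle of its underside; x along its slot, z up. Slot 24 wide, its seat 18 below the top: no room for fingers, and the handle stands only 2 proud. The gauge starts with its origin at block x = 5, y = 0, z = 48, go end towards block -x.
- seat_edge (a point): Middle of the edge where the slot's seat ends (block x = -1.5, z = 38), 3 to the go side of the gauge's centre of mass. Towards block -x a pit begins, its floor 32 below the seat, 24 wide to block x = -16, then 40 wide. Pressed down on its go side the gauge see-saws over it and stays leaning at about 30 degrees, go end in the pit, no-go half of the handle raised clear of the top.
- scoop (a point): Middle of the scoop in the block's top (block x = -44, z = 56): an opening 56 along the slot (block x = -72 to -16) x 40 across, over the go end and the last 24 of the handle. Shut fingers fit in; press 4 from here towards seat_edge, on the handle's end. Under 1 N tips the gauge; once the fingertips are 12 below the top it has gone over and stays tipped.
- mat: Dark cutting mat 190 x 130 x 3 thick, fixed flat on the table. Origin: middle of its underside; x along its length, z up.
- tower: Bystander: a stair-tower model of pale board, 80 x 120 x 240 tall mm. Origin under its middle.
- glue: Bystander: a white glue bottle, 42 dia x 115 mm. Origin under its middle.
- square: Bystander: a small try square, steel blade and dark wooden stock, 125 x 75 mm. Origin under its middle.
- offcuts: Bystander: a pile of four board offcuts, 75 x 50 x 24 mm. Origin under its middle.
- spare_socket: Bystander: a spare brass flanged socket standing loose on its flange, 36 dia x 35 mm. Origin under its middle.
- screwdriver: Bystander: a screwdriver with a wooden handle, 170 long mm. Origin near its middle.
- pencil_pot: Bystander: a white pot with two pencils, 68 dia, 150 tall mm. Origin under its middle.
There are look-alikes about, which are no part of the job. What is shaped like the gauge but green is not meant.

How it is judged:
On the way, in this order (a step that is already met when the one before it is completed fails the run):
1. the go end is fully home in the socket: the handle's shoulder within 3 mm of the flange, on the bore's axis (distance between go_shoulder and socket below 0.003 m and angle between the x axis of gauge and the z axis of socket, either way round below 0.1 rad), for 0.2 s.
2. the no-go end is pressed on the socket's mouth with more than 3 N for 0.4 s, within 3.5 mm of the bore's axis and 0.12 rad of square, and does not enter (contact force between gauge and socket above 3 N and distance between nogo_tip and socket below 0.004 m and z of nogo_tip in the frame of socket above -0.003 m and x of nogo_tip in the frame of socket between -0.0035 and 0.0035 m and y of nogo_tip in the frame of socket between -0.0035 and 0.0035 m and angle between the x axis of gauge and the z axis of socket, either way round below 0.12 rad), for 0.4 s.
At the end, for the whole second after the job is handed in: the gauge lies level on the cutting mat (the middle of its handle over the mat, within 85 mm along and 60 mm across of the mat's middle, 9 to 17 mm above its underside), at rest and released; everything else is where it was (x of gauge in the frame of mat between -0.085 and 0.085 m and y of gauge in the frame of mat between -0.06 and 0.06 m and z of gauge in the frame of mat between 0.009 and 0.017 m and angle between gauge's own x axis and vertical between 1.45 and 1.69 rad and contact force between gauge and mat above 0.3 N and linear speed of gauge below 0.02 m/s and contact force between the fingers and gauge below 0.05 N); the robot touches nothing.
It fails at once if the gauge is forced: more than 30 N between it and the house model or its socket (contact force between gauge and house above 30 N).
It fails at once if the gauge is dropped: out of the fingers it falls faster than 0.7 m/s (about 25 mm) (linear speed of gauge above 0.7 m/s and contact force between the fingers and gauge below 0.05 N).
It fails at once if a bystander is disturbed: moved more than 20 mm (distance of any of tower, glue, square, offcuts, spare_socket, screwdriver, pencil_pot from where it was at the start of the episode above 0.02 m).
It also fails if it takes over 67 s, if anything falls off the work surface, if the arm or the gripper's body presses on something with over 40 N, if the wrist force passes 120 N, or if a joint passes its speed limit or range.

### The arm

A 6-joint arm with a two-finger parallel gripper is mounted at the origin on the work surface. World frame = base frame: x ahead of the robot, y to its left, z up, the work surface at z = 0. Lengths are in m, angles in rad, forces in N, time in s.
With the tool pointing down it reaches from about 0.4 to 0.825 m from the base axis. Payload 7 kg.
Tool frame: the origin (TCP) lies at the very end of the fingers, on their centre line; the grasp point (between the pads) lies arm.grip_point_offset behind it (arm.grip_point_offset is the distance from the TCP to the grasp point, in m); z points along the fingers, y is the line along which they close (so a half turn about z gives the same grasp; the last joint's range is limited). The gripper opens to 88 mm and grips with 3 to 60 N. Pads are 19 mm wide; open, the fingers measure 130 mm over their backs; the gripper's body (78 mm by 193 mm) begins 47 mm behind the grasp point.
Start: joints at [-1.046, 0.359, 0.012, 0, -1.224, -0.288], TCP at [0.158, -0.656, 0.199] pointing down, gripper open.
Joint ranges: [-3.07, 3.07], [-1.43, 2.12], [-1.02, 1.25], [-3.03, 1.67], [-3.05, -0], [-3.03, 3.03]. Speed limits (rad/s): [2.39, 2.39, 3.01, 3.14, 3.14, 3.14].

### API

Orientations are given as [roll, pitch, yaw] about the fixed x, y, z axes, in that order (R = Rz(yaw) Ry(pitch) Rx(roll)).
In Python, from station import arm gives the robot as it stands.
- The arm moves only by the shell command python3 -m crank 'ROWS' [OPENING] [FORCE]. ROWS is JSON, a list of rows, each an object of numbers: "dx", "dy", "dz": the shift along the tool's x, y, z in cm; "wx", "wy", "wz": the turn, a rotation vector about the tool's x, y, z in degrees. A call has exactly 10 rows; each row is the pose to reach, as a shift and turn from the pose commanded when the call began, along the tool's axes at that moment; what a row does not reach only later rows make up. A row lasts 1/8 s, in which the tool goes at most 62.5 mm and 10.7 degrees, less where a joint would pass 70% of its speed; a pose out of reach is approached as far as the arm can. A call with a gripper value outside its range is refused whole. OPENING is the finger opening in cm, from 0 to 8.76, set as the call begins (- or left out, the last holds). The fingers move at their own pace and stop on an object; FORCE is the grip in N (left out, the last holds). Time passes only in rows, so rows that repeat a pose let the fingers close, or fill a call up. It gives the time, the measured TCP pose, the force, the opening and the grip force at its end, in the units of the state.
- arm.get_state(): the state, without advancing time (a new reading comes with each control period).
- arm.grab_frame(name): name is "scene" or "top" or "wrist"; returns the picture (384x512x3 uint8, red, green, blue); there is no depth.
- arm.calibration(name): a dict with "fx", "fy", "cx", "cy" (pixels), "world_from_camera" (4x4, takes a point from camera to world coordinates). Camera axes: x right, y down, z forward; pixel columns grow to the right and rows downward; lengths in m; the calibration is good to about 2 mm. A picture is of the moment at which its call begins: read the wrist's pose just before it. calibration takes no time and is no camera call; for the wrist camera it gives the pose at the moment of the call.
- arm.job_done(): hands the job in; it is judged then, once.
Trained networks look in the newest picture that a camera, given by its name, has taken for a name from the list of things; names that differ only in an ending like _2 or _b are one class to them, and where a whole thing is asked for, a point or a joint stands for the part that bears it (a point fixed in the world has none). Each returns a list of dicts, best first, with "confidence" (0 to 1); they miss things now and then, are a little off and sometimes report something else, mostly with a low value. They report only what shows in the picture. A call takes as long as a camera call. They do not tell look-alikes from the thing itself.
- arm.find_in(camera, query): "centre" ([x, y, z] in m, in world coordinates, good to about 4 mm: the middle of the surface that is visible of it).
- arm.masks_of(camera, query): "pixels" (384x512 bool, what is visible of it).
- arm.mark_of(camera, query): "centre" ([x, y, z] in m, in world coordinates, good to about 4 mm: a listed point, or the origin of a listed thing).
The state is a dict: "t": time; "q": joint angles; "qd": joint speeds; "joint_efforts": joint torques, N m; "eef_pos": TCP position; "ee_rot": TCP orientation; "force": force on the tool from outside, world axes, zero at the start; "moment": the same for the moment, N m; "width": finger opening in m; "gripper_force": force on a finger pad.
Only numpy, scipy, OpenCV 4.12 (cv2) and the standard library are available. Lean on these libraries where they do the work, as an engineer would, in place of code of your own. Each camera call takes 0.05 s, during which the arm holds its last target. There are 200 camera calls.

## Working session

There is one attempt and no reset: what is moved stays moved. The work goes in short steps, Python scripts to look and compute and a shell command to move; the robot and the scene stay as the last step left them, time stands still between calls to the robot, and variables do not carry over. Pictures are saved under pics/ and viewed, at most 10 in all, crops included, and the job is handed in when it is done.

```bash
ls; mkdir -p pics; cat > h.py <<'E'
import numpy as np, cv2, json
from station import arm
from scipy.spatial.transform import Rotation as R
def shot(cam,name=None):
    im=arm.grab_frame(cam)
    if name: cv2.imwrite(f'pics/{name}.png',im[:,:,::-1])
    return im
def proj(cam,p):
    c=arm.calibration(cam); T=np.linalg.inv(np.array(c['world_from_camera']))
    q=T[:3,:3]@np.array(p)+T[:3,3]; return np.round([c['fx']*q[0]/q[2]+c['cx'],c['fy']*q[1]/q[2]+c['cy']],1)
E
python3 - <<'E'
from h import *
a=shot('scene');b=shot('top')
print(arm.get_state(),arm.grip_point_offset)
for c in ('scene','top'):
    for q in ('house','socket','gauge','gauge_block','seat_edge','scoop','mat','go_tip','nogo_tip','tower','glue','square','offcuts','spare_socket','screwdriver','pencil_pot'):
        r=arm.mark_of(c,q)
        print(c,q,[(np.round(d['centre'],3).tolist(),round(d['confidence'],2),proj(c,d['centre']).tolist()) for d in r[:3]])
cv2.imwrite('pics/a.png',cv2.resize(np.vstack([a,b])[:,:,::-1],None,fx=.78,fy=.78))
E
```

```text
pics
{'t': 0.1, 'q': array([-1.04587357e+00,  3.59307119e-01,  1.11533361e-02, -2.82632411e-04,
       -1.22411797e+00, -2.88087908e-01]), 'qd': array([-0.00166926, -0.00193584,  0.00232901, -0.00124458,  0.00084139,
       -0.00022479]), 'joint_efforts': array([-2.76415783e-03, -5.84161735e+01,  2.93747020e+01,  7.01561362e+00,
        1.00711745e-02, -9.13471786e-05]), 'eef_pos': array([ 0.15821127, -0.65570128,  0.1977276 ]), 'ee_rot': array([ 3.14010253e+00, -1.64474200e-04, -2.90485391e+00]), 'force': array([-0.44869015,  0.85269067, -0.02725919]), 'moment': array([-0.01410979, -0.02479356,  0.02903984]), 'gripper_force': 0.0, 'width': 0.08747032203320787} 0.0188
scene house [([0.495, 0.226, 0.001], 0.9, [287.8, 195.7]), ([0.74, 0.252, -0.001], 0.21, [357.0, 230.9])]
scene socket [([0.519, 0.236, 0.16], 0.47, [298.3, 158.6]), ([0.428, -0.362, 0.047], 0.45, [114.5, 289.7]), ([0.739, 0.251, -0.004], 0.21, [356.4, 231.6])]
scene gauge [([0.474, -0.366, 0.046], 0.81, [123.6, 302.2]), ([0.276, -0.276, 0.01], 0.63, [114.1, 247.1]), ([0.466, -0.364, -0.001], 0.61, [126.7, 309.8])]
scen
[... 1604 characters left out ...]
7, 199.4])]
top go_tip [([0.348, -0.253, 0.009], 0.71, [360.9, 258.3]), ([0.396, -0.362, 0.047], 0.62, [402.4, 241.3])]
top nogo_tip [([0.53, -0.364, 0.047], 0.87, [400.8, 194.4]), ([0.219, -0.297, 0.009], 0.82, [377.9, 304.6])]
top tower [([0.594, 0.462, 0.003], 0.56, [118.9, 173.0]), ([0.396, -0.363, 0.049], 0.4, [403.0, 241.2])]
top glue [([0.709, -0.217, -0.002], 0.72, [344.9, 138.2])]
top square [([0.675, -0.364, 0.001], 0.79, [394.2, 149.1])]
top offcuts [([0.743, -0.087, 0.002], 0.7, [302.3, 126.7])]
top spare_socket [([0.717, 0.084, 0.0], 0.62, [245.8, 134.5])]
top screwdriver [([0.675, 0.344, -0.001], 0.5, [160.0, 147.2])]
top pencil_pot [([0.743, 0.25, -0.0], 0.73, [191.8, 125.9])]
```

View pics/a.png

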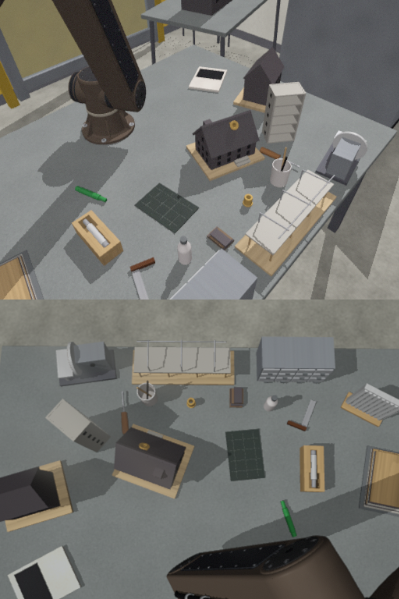

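```bash
python3 - <<'E'
from h import *
b=cv2.imread('pics/a.png')
im=shot('top')[:,:,::-1]
h=cv2.resize(im[160:260,140:250],None,fx=4,fy=4,interpolation=cv2.INTER_CUBIC)
g=cv2.resize(im[180:280,345:425],None,fx=4,fy=4,interpolation=cv2.INTER_CUBIC)
cv2.imwrite('pics/c.png',np.hstack([h,g]))
c=arm.calibration('wrist');s=arm.get_state()
T=np.eye(4);T[:3,:3]=R.from_euler('xyz',s['ee_rot']).as_matrix();T[:3,3]=s['eef_pos']
print(np.round(np.linalg.inv(T)@np.array(c['world_from_camera']),4),c['fx'])
print(np.round(T,3)); print(np.round(arm.calibration('top')['world_from_camera'],3),arm.calibration('top')['fx'])
E
```

```text
[[-5.000e-04 -9.542e-01 -2.991e-01  8.210e-02]
 [ 1.000e+00 -7.000e-04  5.000e-04  8.000e-04]
 [-7.000e-04 -2.991e-01  9.542e-01 -1.874e-01]
 [ 0.000e+00  0.000e+00  0.000e+00  1.000e+00]] 291.73210140903313
[[-0.972 -0.235 -0.     0.158]
 [-0.235  0.972 -0.    -0.656]
 [ 0.    -0.    -1.     0.199]
 [ 0.     0.     0.     1.   ]]
[[ 9.000e-03 -9.860e-01  1.650e-01  3.350e-01]
 [-1.000e+00 -9.000e-03 -1.000e-03  3.700e-02]
 [ 2.000e-03 -1.650e-01 -9.860e-01  1.288e+00]
 [ 0.000e+00  0.000e+00  0.000e+00  1.000e+00]] 438.87936392674976
```

View pics/c.png

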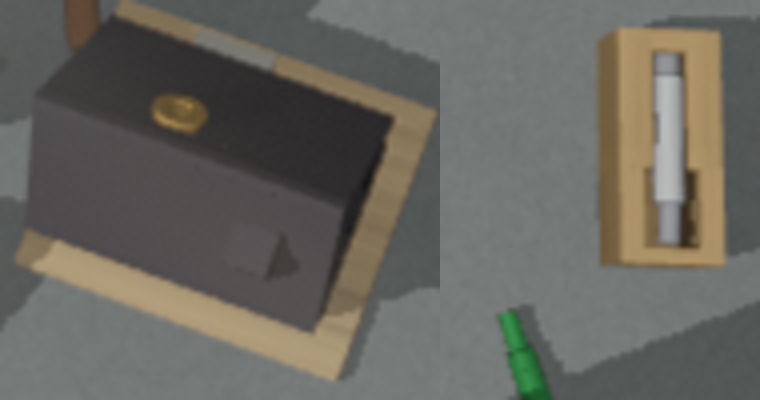

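```bash
python3 -m crank '[{"dx":-3.3,"dy":2.2,"dz":0.5,"wz":-7.5},{"dx":-6.5,"dy":4.5,"dz":1,"wz":-15},{"dx":-9.8,"dy":6.7,"dz":1.5,"wz":-22.5},{"dx":-13.1,"dy":8.9,"dz":2,"wz":-30},{"dx":-16.3,"dy":11.2,"dz":2.5,"wz":-37.5},{"dx":-19.6,"dy":13.4,"dz":3,"wz":-45},{"dx":-22.9,"dy":15.6,"dz":3.5,"wz":-52.5},{"dx":-26.1,"dy":17.9,"dz":4,"wz":-60},{"dx":-29.4,"dy":20.1,"dz":4.4,"wz":-67.5},{"dx":-32.7,"dy":22.3,"dz":4.8,"wz":-75}]' 0 20
python3 - <<'E'
from h import *
im=shot('wrist','w1')
s=arm.get_state();print(s['eef_pos'],s['ee_rot'],s['width'])
for q in ('scoop','seat_edge','go_tip','nogo_tip','gauge','gauge_block'):
    print(q,[(np.round(d['centre'],4).tolist(),round(d['confidence'],2),proj('wrist',d['centre']).tolist()) for d in arm.mark_of('wrist',q)[:2]])
c=arm.calibration('top');T=np.array(c['world_from_camera'])
P=[]
for u,v in [(248.75,187),(224.5,255),(143.75,225.5),(169.5,160)]:
    d=T[:3,:3]@[(u-c['cx'])/c['fx'],(v-c['cy'])/c['fy'],1];t=(0.012-T[2,3])/d[2];P.append((T[:3,3]+t*d)[:2])
P=np.array(P);print(P.round(3),P.mean(0))
for i in range(4):
    e=P[(i+1)%4]-P[i];print(np.linalg.norm(e).round(3),np.degrees(np.arctan2(e[1],e[0])).round(1))
E
```

```text
[ 0.15830839 -0.65616546  0.19855552] [ 3.14158985e+00 -3.15922477e-05 -2.90479900e+00] 0.08765874869303042
scoop []
seat_edge []
go_tip []
nogo_tip []
gauge []
gauge_block []
[[0.553 0.073]
 [0.354 0.14 ]
 [0.437 0.377]
 [0.633 0.31 ]] [0.49432097 0.22504278]
0.21 161.4
0.251 70.7
0.207 -18.7
0.25 -108.5$[0]: bad value
```

View pics/w1.png

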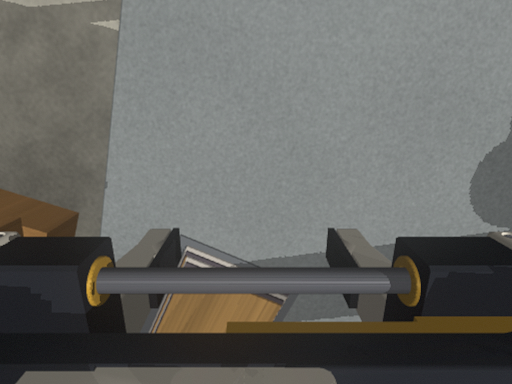

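```bash
python3 -m crank '[{"dx":-3.3,"dy":2.2,"dz":0.5,"wx":0,"wy":0,"wz":-7.5},{"dx":-6.5,"dy":4.5,"dz":1,"wx":0,"wy":0,"wz":-15},{"dx":-9.8,"dy":6.7,"dz":1.5,"wx":0,"wy":0,"wz":-22.5},{"dx":-13.1,"dy":8.9,"dz":2,"wx":0,"wy":0,"wz":-30},{"dx":-16.3,"dy":11.2,"dz":2.5,"wx":0,"wy":0,"wz":-37.5},{"dx":-19.6,"dy":13.4,"dz":3,"wx":0,"wy":0,"wz":-45},{"dx":-22.9,"dy":15.6,"dz":3.5,"wx":0,"wy":0,"wz":-52.5},{"dx":-26.1,"dy":17.9,"dz":4,"wx":0,"wy":0,"wz":-60},{"dx":-29.4,"dy":20.1,"dz":4.4,"wx":0,"wy":0,"wz":-67.5},{"dx":-32.7,"dy":22.3,"dz":4.8,"wx":0,"wy":0,"wz":-75}]' 0 20
python3 - <<'E'
from h import *
im=shot('wrist','w2')
s=arm.get_state();print(s['t'],s['eef_pos'],s['ee_rot'],s['width'])
for q in ('scoop','seat_edge','go_tip','nogo_tip','gauge','gauge_block'):
    print(q,[(np.round(d['centre'],4).tolist(),round(d['confidence'],2),proj('wrist',d['centre']).tolist()) for d in arm.mark_of('wrist',q)[:2]])
E
```

```text
t: 3.35
eef_pos: [0.4248, -0.3617, 0.1507]
ee_rot: [-3.141, -0.0, -1.591]
force: [0.0, -1.2, -0.9]
width: 0.0006
gripper_force: 0.0
3.4 [ 0.42711188 -0.35942819  0.15018578] [-3.14051021e+00  2.78868114e-04 -1.58368409e+00] 0.0006952391044066253
scoop [([0.4237, -0.3601, 0.0533], 0.8, [254.3, 184.2])]
seat_edge [([0.4655, -0.3627, 0.036], 0.7, [214.3, 179.1])]
go_tip [([0.3963, -0.3626, 0.048], 0.67, [279.3, 181.3]), ([0.4238, -0.3619, 0.0551], 0.54, [252.6, 184.5])]
nogo_tip [([0.5304, -0.3645, 0.0506], 0.91, [148.1, 183.9]), ([0.2175, -0.2983, 0.0064], 0.88, [421.6, 219.6])]
gauge [([0.2771, -0.2757, 0.0079], 0.78, [371.5, 238.1]), ([0.4674, -0.3626, 0.0501], 0.72, [209.5, 184.3])]
gauge_block [([0.4646, -0.3658, -0.0006], 0.65, [217.6, 170.2])]
```

View pics/w2.png

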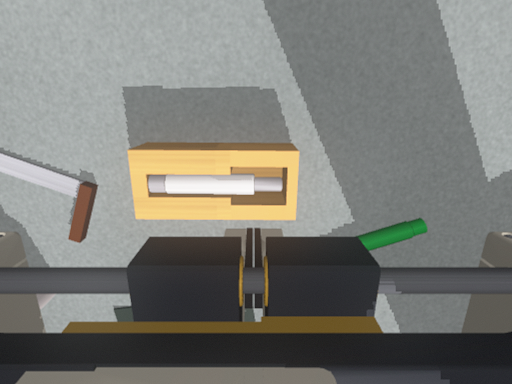

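```bash
python3 -m crank '[{"dx":0,"dy":0,"dz":2,"wx":0,"wy":0,"wz":0},{"dx":0,"dy":0,"dz":4.5,"wx":0,"wy":0,"wz":0},{"dx":0,"dy":0,"dz":7,"wx":0,"wy":0,"wz":0},{"dx":0,"dy":0,"dz":8.7,"wx":0,"wy":0,"wz":0},{"dx":0,"dy":0,"dz":9.2,"wx":0,"wy":0,"wz":0},{"dx":0,"dy":0,"dz":9.6,"wx":0,"wy":0,"wz":0},{"dx":0,"dy":0,"dz":10,"wx":0,"wy":0,"wz":0},{"dx":0,"dy":0,"dz":10.4,"wx":0,"wy":0,"wz":0},{"dx":0,"dy":0,"dz":10.8,"wx":0,"wy":0,"wz":0},{"dx":0,"dy":0,"dz":10.9,"wx":0,"wy":0,"wz":0}]' 0 20
```

```text
t: 4.95
eef_pos: [0.4238, -0.3626, 0.0413]
ee_rot: [3.141, 0.0, -1.596]
force: [-0.2, -0.4, -0.5]
width: 0.0005
gripper_force: 0.0
```

```bash
python3 -m crank '[{"dx":0,"dy":0,"dz":-5,"wx":0,"wy":0,"wz":0},{"dx":0,"dy":0,"dz":-9,"wx":0,"wy":0,"wz":10},{"dx":0,"dy":0.5,"dz":-12,"wx":0,"wy":0,"wz":20},{"dx":0,"dy":1,"dz":-13,"wx":0,"wy":0,"wz":30},{"dx":0,"dy":1.5,"dz":-13,"wx":0,"wy":0,"wz":40},{"dx":0,"dy":2,"dz":-13,"wx":0,"wy":0,"wz":50},{"dx":0,"dy":2.4,"dz":-13,"wx":0,"wy":0,"wz":60},{"dx":0,"dy":2.4,"dz":-13,"wx":0,"wy":0,"wz":70},{"dx":0,"dy":2.4,"dz":-13,"wx":0,"wy":0,"wz":80},{"dx":0,"dy":2.4,"dz":-13,"wx":0,"wy":0,"wz":90}]' 4 20
python3 - <<'E'
from h import *
for i in range(4): shot('wrist')   # settle
im=shot('wrist','w3');b=shot('scene')
s=arm.get_state();print(s['t'],s['eef_pos'],s['ee_rot'],s['width'],s['q'])
for c in ('wrist','scene'):
  for q in ('nogo_tip','gauge','gauge_block','seat_edge'):
    print(c,q,[(np.round(d['centre'],4).tolist(),round(d['confidence'],2),proj(c,d['centre']).tolist()) for d in arm.mark_of(c,q)[:2]])
g=cv2.resize(b[250:350,80:190],(512,465),interpolation=cv2.INTER_CUBIC)
cv2.imwrite('pics/d.png',cv2.resize(np.vstack([im,g])[:,:,::-1],None,fx=.7,fy=.7))
o=np.array([.4631,-.363,.0499]);u=np.array([.866,-.02,.5])
for g in (45,61): print(proj('wrist',o+u*g/1000),proj('scene',o+u*g/1000))
E
```

```text
t: 6.2
eef_pos: [0.3999, -0.362, 0.1717]
ee_rot: [-3.142, 0.0, 3.111]
force: [0.5, 0.1, 0.2]
width: 0.0398
gripper_force: 0.0
6.5 [ 0.39992657 -0.36205129  0.17161113] [-3.14153771e+00  8.10010432e-05  3.11984397e+00] 0.04015469817282599 [-3.72224287e-01  1.56321173e-01 -3.26930821e-01  2.68666886e-05
 -1.08744939e+00 -1.22033321e+00]
wrist nogo_tip []
wrist gauge [([0.2779, -0.276, 0.0081], 0.84, [327.7, 61.1]), ([0.4674, -0.3619, 0.0502], 0.76, [254.0, 235.5])]
wrist gauge_block [([0.4663, -0.3629, 0.0007], 0.73, [253.1, 218.3])]
wrist seat_edge [([0.4661, -0.3643, 0.0364], 0.95, [252.0, 229.6])]
scene nogo_tip [([0.5298, -0.3675, 0.0489], 0.84, [136.2, 316.0]), ([0.2218, -0.2955, 0.0095], 0.75, [97.9, 241.1])]
scene gauge [([0.4735, -0.3639, 0.0509], 0.61, [123.8, 300.4]), ([0.2762, -0.2761, 0.0108], 0.53, [114.0, 247.0])]
scene gauge_block [([0.4647, -0.3646, 0.0027], 0.61, [125.9, 309.0]), ([0.4208, -0.3565, 0.0573], 0.54, [113.7, 284.4])]
scene seat_edge [([0.46, -0.3642, 0.038], 0.61, [121.8, 300.1])]
[253.1 272.3] [128.5 302.6]
[253.2 287.2] [131.1 304.3]
```

View pics/d.png

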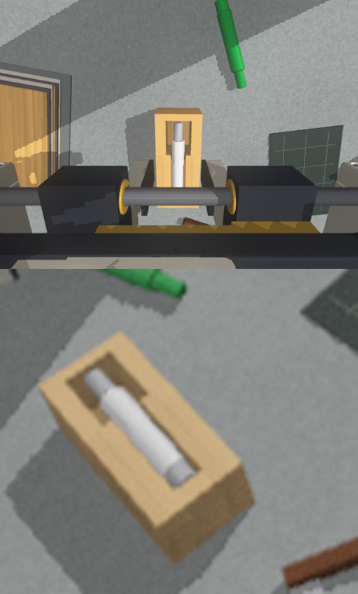

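```bash
python3 - <<'E'
from h import *
im=cv2.imread('pics/w3.png')
for col in (240,254): print(col,[(r,im[r,col].tolist()) for r in range(148,212,1)])
c=arm.calibration('wrist');T=np.array(c['world_from_camera'])
for z in (.056,.058,.048):
  o=[]
  for v in range(150,212,4):
    d=T[:3,:3]@[(254-c['cx'])/c['fx'],(v-c['cy'])/c['fy'],1];p=T[:3,3]+(z-T[2,3])/d[2]*d;o.append((v,p[0].round(4)))
  print(z,o,p[1].round(4))
E
```

```text
240 [(148, [153, 154, 151]), (149, [159, 162, 158]), (150, [163, 165, 162]), (151, [162, 164, 161]), (152, [161, 164, 158]), (153, [135, 146, 152]), (154, [83, 115, 139]), (155, [75, 108, 136]), (156, [79, 114, 143]), (157, [78, 115, 144]), (158, [78, 116, 145]), (159, [81, 119, 149]), (160, [80, 119, 148]), (161, [78, 116, 146]), (162, [89, 136, 173]), (163, [113, 180, 226]), (164, [122, 198, 239]), (165, [122, 197, 238]), (166, [121, 196, 237]), (167, [121, 196, 237]), (168, [122, 197, 238]), (169, [122, 197, 237]), (170, [121, 196, 237]), (171, [122, 200, 239]), (172, [111, 177, 225]), (173, [89, 139, 177]), (174, [87, 132, 167]), (175, [87, 134, 169]), (176, [87, 134, 170]), (177, [87, 134, 170]), (178, [88, 134, 170]), (179, [87, 134, 169]), (180, [88, 134, 170]), (181, [86, 133, 168]), (182, [88, 134, 170]), (183, [87, 135, 169]), (184, [88, 135, 170]), (185, [87, 135, 170]), (186, [86, 134, 169]), (187, [87, 134, 169]), (188, [86, 134, 170]), (189, [86, 133, 168]), (190, [87, 132, 169]), (191, [88, 133, 171]), (192, [89, 135, 171]), (193, [87, 134, 170]), (194, [89, 134, 171])
[... 2559 characters left out ...]
919)), (178, np.float64(0.3962)), (182, np.float64(0.4007)), (186, np.float64(0.4051)), (190, np.float64(0.4096)), (194, np.float64(0.4141)), (198, np.float64(0.4187)), (202, np.float64(0.4233)), (206, np.float64(0.428)), (210, np.float64(0.4326))] -0.3612
0.048 [(150, np.float64(0.368)), (154, np.float64(0.3723)), (158, np.float64(0.3766)), (162, np.float64(0.381)), (166, np.float64(0.3854)), (170, np.float64(0.3898)), (174, np.float64(0.3943)), (178, np.float64(0.3989)), (182, np.float64(0.4034)), (186, np.float64(0.408)), (190, np.float64(0.4127)), (194, np.float64(0.4173)), (198, np.float64(0.4221)), (202, np.float64(0.4268)), (206, np.float64(0.4316)), (210, np.float64(0.4365))] -0.3612
```

```bash
python3 -m crank '[{"dx":-0.3,"dy":0,"dz":1,"wx":0,"wy":0,"wz":-10},{"dx":-0.6,"dy":0,"dz":2,"wx":0,"wy":0,"wz":-20},{"dx":-0.9,"dy":0,"dz":3,"wx":0,"wy":0,"wz":-30},{"dx":-1.2,"dy":0,"dz":4,"wx":0,"wy":0,"wz":-40},{"dx":-1.5,"dy":0,"dz":5,"wx":0,"wy":0,"wz":-50},{"dx":-1.8,"dy":0,"dz":6,"wx":0,"wy":0,"wz":-60},{"dx":-2.1,"dy":0,"dz":7,"wx":0,"wy":0,"wz":-70},{"dx":-2.4,"dy":0,"dz":8,"wx":0,"wy":0,"wz":-80},{"dx":-2.4,"dy":0,"dz":9,"wx":0,"wy":0,"wz":-90},{"dx":-2.4,"dy":0,"dz":9.6,"wx":0,"wy":0,"wz":-90}]' 0 20
python3 -m crank '[{"dx":0,"dy":0,"dz":0.7,"wx":0,"wy":0,"wz":0},{"dx":0,"dy":0,"dz":1.4,"wx":0,"wy":0,"wz":0},{"dx":0,"dy":0,"dz":2,"wx":0,"wy":0,"wz":0},{"dx":0,"dy":0,"dz":2.4,"wx":0,"wy":0,"wz":0},{"dx":0,"dy":0,"dz":2.8,"wx":0,"wy":0,"wz":0},{"dx":0,"dy":0,"dz":3.2,"wx":0,"wy":0,"wz":0},{"dx":0,"dy":0,"dz":3.3,"wx":0,"wy":0,"wz":0},{"dx":0,"dy":0,"dz":3.3,"wx":0,"wy":0,"wz":0},{"dx":0,"dy":0,"dz":3.3,"wx":0,"wy":0,"wz":0},{"dx":0,"dy":0,"dz":3.3,"wx":0,"wy":0,"wz":0}]' 0 20
python3 - <<'E'
from h import *
b=shot('scene')
print([(np.round(d['centre'],4).tolist(),round(d['confidence'],2)) for d in arm.mark_of('scene','nogo_tip')[:2]])
E
```

```text
t: 8.15
eef_pos: [0.4237, -0.3626, 0.075]
ee_rot: [3.141, 0.0, -1.597]
force: [-0.1, -0.4, 0.2]
width: 0.0005
gripper_force: 0.0
t: 9.4
eef_pos: [0.424, -0.3627, 0.0427]
ee_rot: [-3.141, -0.0, -1.596]
force: [0.2, -1.1, -0.3]
width: 0.0007
gripper_force: 0.0
[([0.53, -0.3656, 0.0484], 0.81)]
```

```bash
python3 - <<'E'
from h import *
b=shot('scene');t=shot('top')
g=cv2.resize(b[210:340,60:190],(500,500),interpolation=cv2.INTER_CUBIC)
f=cv2.resize(t[170:260,350:440],(300,300),interpolation=cv2.INTER_CUBIC);f=np.vstack([f,np.zeros((200,300,3),np.uint8)])
cv2.imwrite('pics/e.png',np.hstack([g,f])[:,:,::-1])
E
```

```text
(no output)
```

View pics/e.png

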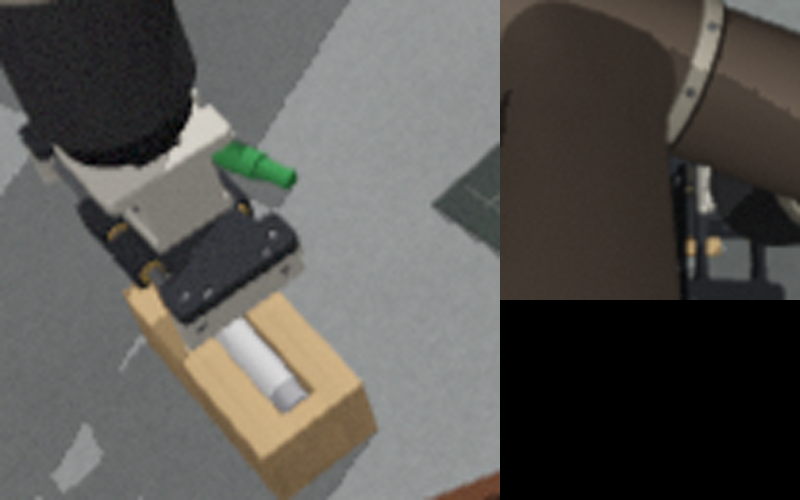

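```bash
python3 - <<'E'
from h import *
b=shot('wrist','w4');s=arm.get_state();print(s['eef_pos'],s['force'],s['q'])
for p in [(.464-.040,-.362,.058),(.464+.071,-.362,.048),(.464-.016,-.362,.056),(.464+.083,-.362-.036,.056),s['eef_pos'],(.464-.072,-.362,.056)]: print(np.round(p,3),proj('wrist',p))
E
```

```text
[ 0.4239205  -0.36266892  0.04263451] [ 0.14460441 -0.31879037 -0.37603829] [-3.56736474e-01  3.20345593e-01 -4.44823786e-01 -1.65829666e-05
 -8.05467432e-01  3.31727798e-01]
[ 0.424 -0.362  0.058] [251.4 232.4]
[ 0.535 -0.362  0.048] [ 88.7 229.8]
[ 0.448 -0.362  0.056] [214.7 231.9]
[ 0.547 -0.398  0.056] [ 51.2 182.5]
[ 0.424 -0.363  0.043] [251.6 221.9]
[ 0.392 -0.362  0.056] [300.5 229.9]
```

View pics/w4.png

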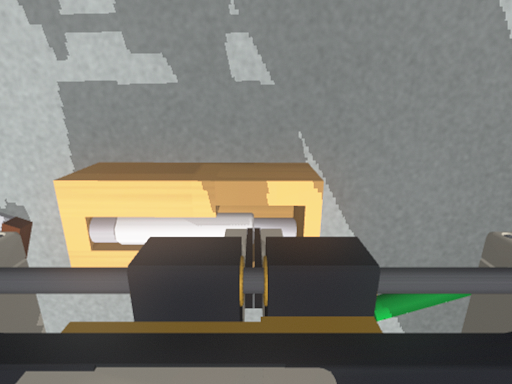

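```bash
python3 -m crank '[{"dx":0,"dy":0,"dz":0.1,"wx":0,"wy":0,"wz":0},{"dx":0,"dy":0,"dz":0.2,"wx":0,"wy":0,"wz":0},{"dx":0,"dy":0,"dz":0.3,"wx":0,"wy":0,"wz":0},{"dx":0,"dy":0,"dz":0.4,"wx":0,"wy":0,"wz":0},{"dx":0,"dy":0,"dz":0.5,"wx":0,"wy":0,"wz":0},{"dx":0,"dy":0,"dz":0.6,"wx":0,"wy":0,"wz":0},{"dx":0,"dy":0,"dz":0.7,"wx":0,"wy":0,"wz":0},{"dx":0,"dy":0,"dz":0.8,"wx":0,"wy":0,"wz":0},{"dx":0,"dy":0,"dz":0.9,"wx":0,"wy":0,"wz":0},{"dx":0,"dy":0,"dz":1,"wx":0,"wy":0,"wz":0}]' 0 20
python3 - <<'E'
from h import *
a=shot('wrist','w5');b=shot('scene')
for c in ('wrist','scene'): print([(np.round(d['centre'],4).tolist(),round(d['confidence'],2),proj(c,d['centre'])) for d in arm.mark_of(c,'nogo_tip')[:2]])
w=cv2.imread('pics/w4.png')
cv2.imwrite('pics/f.png',np.vstack([np.hstack([w[160:300],a[160:300,:,::-1]])[:,:800],cv2.resize(b[220:330,70:180],(400,400),interpolation=cv2.INTER_CUBIC)[:,:,::-1].repeat(2,1)[:, ::1]*1]))
E
```

```text
t: 10.9
eef_pos: [0.4239, -0.3626, 0.0325]
ee_rot: [3.142, 0.0, -1.596]
force: [-0.2, -0.0, 0.3]
width: 0.0006
gripper_force: 0.0
[([0.5313, -0.3646, 0.0472], 0.64, array([ 85.8, 232.1]))]
[([0.5302, -0.3613, 0.0482], 0.56, array([138.5, 314.6]))]
```

View pics/f.png

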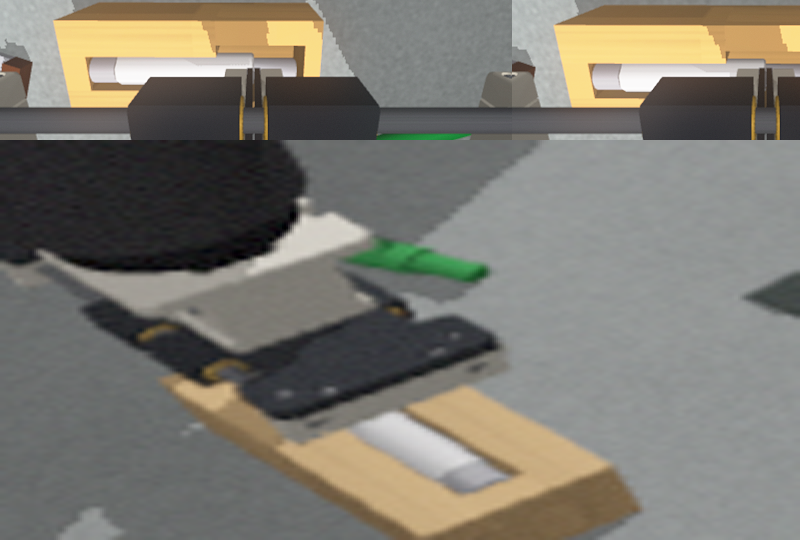

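```bash
python3 -m crank '[{"dx":0,"dy":0,"dz":0.1,"wx":0,"wy":0,"wz":0},{"dx":0,"dy":0,"dz":0.2,"wx":0,"wy":0,"wz":0},{"dx":0,"dy":0,"dz":0.3,"wx":0,"wy":0,"wz":0},{"dx":0,"dy":0,"dz":0.4,"wx":0,"wy":0,"wz":0},{"dx":0,"dy":0,"dz":0.5,"wx":0,"wy":0,"wz":0},{"dx":0,"dy":0,"dz":0.6,"wx":0,"wy":0,"wz":0},{"dx":0,"dy":0,"dz":0.7,"wx":0,"wy":0,"wz":0},{"dx":0,"dy":0,"dz":0.8,"wx":0,"wy":0,"wz":0},{"dx":0,"dy":0,"dz":0.9,"wx":0,"wy":0,"wz":0},{"dx":0,"dy":0,"dz":0.9,"wx":0,"wy":0,"wz":0}]' 0 20
python3 - <<'E'
from h import *
a=shot('wrist','w6');b=shot('scene','s6')
print(arm.get_state()['force'])
for c in ('wrist','scene'): print([(np.round(d['centre'],4).tolist(),round(d['confidence'],2),proj(c,d['centre'])) for d in arm.mark_of(c,'nogo_tip')[:2]])
E
```

```text
t: 12.35
eef_pos: [0.4238, -0.3626, 0.0235]
ee_rot: [3.141, 0.0, -1.596]
force: [0.1, -0.5, -0.4]
width: 0.0008
gripper_force: 0.0
[-0.00227112  0.1750428  -0.55031723]
[([0.5253, -0.3645, 0.0697], 0.59, array([ 65.5, 256.8]))]
[([0.5235, -0.3645, 0.0694], 0.69, array([133.8, 308.9]))]
```

```bash
python3 -m crank '[{"dx":0,"dy":0,"dz":0.05,"wx":0,"wy":0,"wz":0},{"dx":0,"dy":0,"dz":0.1,"wx":0,"wy":0,"wz":0},{"dx":0,"dy":0,"dz":0.15,"wx":0,"wy":0,"wz":0},{"dx":0,"dy":0,"dz":0.2,"wx":0,"wy":0,"wz":0},{"dx":0,"dy":0,"dz":0.25,"wx":0,"wy":0,"wz":0},{"dx":0,"dy":0,"dz":0.3,"wx":0,"wy":0,"wz":0},{"dx":0,"dy":0,"dz":0.35,"wx":0,"wy":0,"wz":0},{"dx":0,"dy":0,"dz":0.4,"wx":0,"wy":0,"wz":0},{"dx":0,"dy":0,"dz":0.4,"wx":0,"wy":0,"wz":0},{"dx":0,"dy":0,"dz":0.4,"wx":0,"wy":0,"wz":0}]' 0 20
python3 - <<'E'
from h import *
a=shot('wrist','w7');b=shot('scene','s7')
print(arm.get_state()['force'])
for c in ('wrist','scene'): print([(np.round(d['centre'],4).tolist(),round(d['confidence'],2),proj(c,d['centre'])) for d in arm.mark_of(c,'nogo_tip')[:2]])
E
```

```text
t: 13.8
eef_pos: [0.424, -0.3627, 0.0196]
ee_rot: [-3.141, -0.0, -1.596]
force: [-0.1, 0.1, -0.1]
width: 0.0002
gripper_force: 0.0
[ 0.26224925 -0.78519743  0.57633377]
[([0.515, -0.3622, 0.0787], 0.77, array([ 70.9, 273.5]))]
[([0.7081, -0.2134, 0.0049], 0.42, array([236.7, 329.3])), ([0.6767, -0.3664, 0.0012], 0.39, array([178.7, 366.8]))]
```

```bash
python3 -m crank '[{"dx":0,"dy":0,"dz":-4,"wx":0,"wy":0,"wz":0},{"dx":0,"dy":0,"dz":-8,"wx":0,"wy":0,"wz":10},{"dx":0,"dy":-0.7,"dz":-11,"wx":0,"wy":0,"wz":20},{"dx":0,"dy":-1.4,"dz":-12,"wx":0,"wy":0,"wz":30},{"dx":0,"dy":-2.1,"dz":-12,"wx":0,"wy":0,"wz":40},{"dx":0,"dy":-2.8,"dz":-12,"wx":0,"wy":0,"wz":50},{"dx":0,"dy":-3.5,"dz":-12,"wx":0,"wy":0,"wz":60},{"dx":0,"dy":-4.2,"dz":-12,"wx":0,"wy":0,"wz":70},{"dx":0,"dy":-5,"dz":-12,"wx":0,"wy":0,"wz":80},{"dx":0,"dy":-5.7,"dz":-12,"wx":0,"wy":0,"wz":90}]' 0 20
python3 - <<'E'
from h import *
for i in range(3): b=shot('scene','s8')
b=shot('top');
for c in ('top','scene'):
  for q in ('nogo_tip','gauge'): print(c,q,[(np.round(d['centre'],4).tolist(),round(d['confidence'],2)) for d in arm.mark_of(c,q)[:3]])
s=arm.get_state();print(s['t'],s['eef_pos'],s['ee_rot'])
E
```

```text
t: 15.25
eef_pos: [0.4811, -0.364, 0.1395]
ee_rot: [3.142, -0.0, 3.111]
force: [-0.0, -0.4, -1.6]
width: 0.0008
gripper_force: 0.0
top nogo_tip []
top gauge []
scene nogo_tip [([0.5144, -0.3647, 0.0784], 0.49)]
scene gauge [([0.4667, -0.3678, 0.0484], 0.77)]
15.65 [ 0.48062849 -0.36411816  0.139656  ] [-3.14157688e+00  1.01861041e-04  3.11836899e+00]
```

```bash
python3 -m crank '[{"dx":0,"dy":0,"dz":0.6,"wx":0,"wy":-4,"wz":0},{"dx":0,"dy":0,"dz":1.2,"wx":0,"wy":-8,"wz":0},{"dx":0,"dy":0,"dz":1.8,"wx":0,"wy":-12,"wz":0},{"dx":0,"dy":0,"dz":2.4,"wx":0,"wy":-16,"wz":0},{"dx":0,"dy":0,"dz":3,"wx":0,"wy":-20,"wz":0},{"dx":0,"dy":0,"dz":3.6,"wx":0,"wy":-24,"wz":0},{"dx":0,"dy":0.1,"dz":4.2,"wx":0,"wy":-28,"wz":0},{"dx":0,"dy":0.1,"dz":4.8,"wx":0,"wy":-30,"wz":0},{"dx":0,"dy":0.1,"dz":5,"wx":0,"wy":-30,"wz":0},{"dx":0,"dy":0.1,"dz":5,"wx":0,"wy":-30,"wz":0}]' 4 20
python3 - <<'E'
from h import *
a=shot('wrist','w8');s=arm.get_state();print(s['eef_pos'],s['q'])
for q in ('nogo_tip','gauge','go_shoulder'): print(q,[(np.round(d['centre'],4).tolist(),round(d['confidence'],2),proj('wrist',d['centre'])) for d in arm.mark_of('wrist',q)[:3]])
t=np.array([.5,-.01,-.866]);u=np.array([.866,-.02,.5]);ax=np.array([.4934,-.3633,.0675])
p=ax+.035*t; Rm=R.from_euler('xyz',s['ee_rot']).as_matrix(); print('pre->grasp in tool cm',Rm.T@(p-s['eef_pos'])*100); print(Rm.round(3))
print(proj('wrist',ax+9e-3*u),proj('wrist',ax+25e-3*u))
cv2.imwrite('pics/g.png',a[100:384,100:420,::-1])
E
```

```text
t: 16.9
eef_pos: [0.4809, -0.3634, 0.0898]
ee_rot: [-3.141, 0.523, 3.117]
force: [0.4, -1.2, 0.2]
width: 0.04
gripper_force: 0.0
[ 0.48115619 -0.36327785  0.08987724] [-0.53101347  0.17264288 -0.46280744 -0.50506739 -0.52375219 -0.67581503]
nogo_tip [([0.5133, -0.3612, 0.0817], 0.88, array([255.8, 238.7]))]
gauge [([0.4598, -0.3594, 0.0458], 0.98, array([256.5, 158. ]))]
go_shoulder [([0.4246, -0.3624, 0.0285], 0.81, array([251.1, 103.3]))]
pre->grasp in tool cm [0.05598534 0.03844344 6.05005512]
[[-0.866  0.024  0.499]
 [ 0.021  1.    -0.013]
 [-0.5   -0.001 -0.866]]
[252.4 219.9] [252.4 238.3]
```

View pics/g.png

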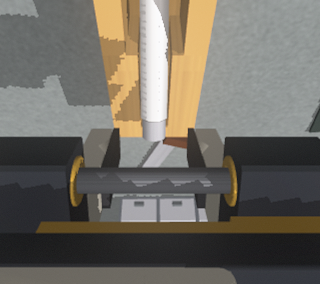

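```bash
python3 -m crank '[{"dx":0,"dy":0,"dz":1,"wx":0,"wy":0,"wz":0},{"dx":0,"dy":0,"dz":2,"wx":0,"wy":0,"wz":0},{"dx":0,"dy":0,"dz":3,"wx":0,"wy":0,"wz":0},{"dx":0,"dy":0,"dz":3.8,"wx":0,"wy":0,"wz":0},{"dx":0,"dy":0,"dz":4.5,"wx":0,"wy":0,"wz":0},{"dx":0,"dy":0,"dz":5.1,"wx":0,"wy":0,"wz":0},{"dx":0,"dy":0,"dz":5.6,"wx":0,"wy":0,"wz":0},{"dx":0,"dy":0,"dz":6,"wx":0,"wy":0,"wz":0},{"dx":0,"dy":0,"dz":6,"wx":0,"wy":0,"wz":0},{"dx":0,"dy":0,"dz":6,"wx":0,"wy":0,"wz":0}]' 4 40
python3 -m crank '[{"dx":0,"dy":0,"dz":0,"wx":0,"wy":0,"wz":0},{"dx":0,"dy":0,"dz":0,"wx":0,"wy":0,"wz":0},{"dx":0,"dy":0,"dz":0,"wx":0,"wy":0,"wz":0},{"dx":0,"dy":0,"dz":0,"wx":0,"wy":0,"wz":0},{"dx":0,"dy":0,"dz":0,"wx":0,"wy":0,"wz":0},{"dx":0,"dy":0,"dz":0,"wx":0,"wy":0,"wz":0},{"dx":0,"dy":0,"dz":0,"wx":0,"wy":0,"wz":0},{"dx":0,"dy":0,"dz":0,"wx":0,"wy":0,"wz":0},{"dx":-0.2,"dy":0,"dz":-0.35,"wx":0,"wy":0,"wz":0},{"dx":-0.5,"dy":0,"dz":-0.87,"wx":0,"wy":0,"wz":0}]' 1.5 40
python3 - <<'E'
from h import *
a=shot('wrist','w9');b=shot('scene')
for c in ('wrist','scene'):
  for q in ('nogo_tip','gauge'): print(c,q,[(np.round(d['centre'],4).tolist(),round(d['confidence'],2),proj(c,d['centre'])) for d in arm.mark_of(c,q)[:2]])
E
```

```text
t: 18.35
eef_pos: [0.5109, -0.3639, 0.0378]
ee_rot: [-3.141, 0.524, 3.117]
force: [-0.6, -0.3, -0.4]
width: 0.0399
gripper_force: 0.0
t: 19.6
eef_pos: [0.5106, -0.3636, 0.0475]
ee_rot: [3.141, 0.523, 3.116]
force: [0.1, -0.6, -3.6]
width: 0.0196
gripper_force: 40.0
wrist nogo_tip [([0.5112, -0.3625, 0.0898], 0.71, array([254.5, 279.1]))]
wrist gauge [([0.4587, -0.362, 0.0545], 0.97, array([252.9, 176. ]))]
scene nogo_tip [([0.5137, -0.3643, 0.0903], 0.72, array([129.6, 301.4])), ([0.2211, -0.2975, 0.01], 0.45, array([ 97.1, 241.2]))]
scene gauge [([0.4663, -0.3627, 0.0573], 0.5, array([121.9, 296.8])), ([0.2753, -0.2756, 0.0087], 0.48, array([114.2, 247.2]))]
```

```bash
python3 -m crank '[{"dx":-2.5,"dy":0,"dz":-4.3,"wx":0,"wy":0,"wz":0},{"dx":-5,"dy":0,"dz":-8.6,"wx":0,"wy":0,"wz":0},{"dx":-7.5,"dy":0,"dz":-13,"wx":0,"wy":0,"wz":0},{"dx":-10,"dy":0,"dz":-17.3,"wx":0,"wy":0,"wz":0},{"dx":-11.2,"dy":5,"dz":-17,"wx":0,"wy":0,"wz":0},{"dx":-12.4,"dy":10,"dz":-16.7,"wx":0,"wy":0,"wz":0},{"dx":-13.7,"dy":15,"dz":-16.4,"wx":0,"wy":0,"wz":0},{"dx":-14.9,"dy":20,"dz":-16.1,"wx":0,"wy":0,"wz":0},{"dx":-16.1,"dy":25,"dz":-15.8,"wx":0,"wy":0,"wz":0},{"dx":-17.3,"dy":30,"dz":-15.5,"wx":0,"wy":0,"wz":0}]' 1.5 40
python3 - <<'E'
from h import *
s=arm.get_state();p=s['eef_pos'];print(p,s['q'])
yaw=np.radians(-19);a=np.array([np.sin(np.radians(50))*np.cos(yaw),np.sin(np.radians(50))*np.sin(yaw),np.cos(np.radians(50))])
t=np.array([np.cos(np.radians(50))*np.cos(yaw),np.cos(np.radians(50))*np.sin(yaw),-np.sin(np.radians(50))])
Rt=np.c_[-a,np.cross(t,-a),t]
S=np.array([.522,.234,.160]);P=S+.169*a+.035*t+.02*a-.03*t
Rm=R.from_euler('xyz',s['ee_rot']).as_matrix()
print(P,'move cm',Rm.T@(P-p)*100,'rotvec deg',np.degrees(R.from_matrix(Rm.T@Rt).as_rotvec()))
E
```

```text
t: 21.15
eef_pos: [0.5904, -0.0638, 0.2685]
ee_rot: [3.141, 0.524, 3.117]
force: [2.1, -1.8, -1.7]
width: 0.0193
gripper_force: 40.0
[ 0.59044501 -0.0638287   0.26851075] [ 0.33212719 -0.14510816 -0.65595799  0.3201235  -0.58730144 -2.15235026]
[0.66193329 0.18581711 0.27765664] move cm [-6.10895292 25.13304515  2.48661069] rotvec deg [10.12635607 -9.90056471 14.41280675]
```

```bash
python3 -m crank '[{"dx":-0.8,"dy":3.1,"dz":0.3,"wx":1.3,"wy":-1.2,"wz":1.8},{"dx":-1.5,"dy":6.3,"dz":0.6,"wx":2.5,"wy":-2.5,"wz":3.6},{"dx":-2.3,"dy":9.4,"dz":0.9,"wx":3.8,"wy":-3.7,"wz":5.4},{"dx":-3.1,"dy":12.6,"dz":1.2,"wx":5.1,"wy":-5,"wz":7.2},{"dx":-3.8,"dy":15.7,"dz":1.6,"wx":6.3,"wy":-6.2,"wz":9},{"dx":-4.6,"dy":18.8,"dz":1.9,"wx":7.6,"wy":-7.4,"wz":10.8},{"dx":-5.3,"dy":22,"dz":2.2,"wx":8.9,"wy":-8.7,"wz":12.6},{"dx":-6.1,"dy":25.1,"dz":2.5,"wx":10.1,"wy":-9.9,"wz":14.4},{"dx":-6.1,"dy":25.1,"dz":2.5,"wx":10.1,"wy":-9.9,"wz":14.4},{"dx":-6.1,"dy":25.1,"dz":2.5,"wx":10.1,"wy":-9.9,"wz":14.4}]' 1.5 40
cat >> h.py <<'E'
def pose():
    s=arm.get_state();T=np.eye(4);T[:3,:3]=R.from_euler('xyz',s['ee_rot']).as_matrix();T[:3,3]=s['eef_pos'];return T,s
def tool(p,T): return np.round((np.linalg.inv(T)@np.append(p,1))[:3]*1000,1)
def look(qs,cams,thr=.3):
    T,s=pose();print(s['t'],s['eef_pos'].round(4),'q6',s['q'][5].round(2),'F',s['force'].round(1))
    for c in cams:
        for q in qs:
            print(c,q,[(np.round(d['centre'],4).tolist(),'tool mm',tool(d['centre'],T).tolist(),round(d['confidence'],2),proj(c,d['centre']).tolist()) for d in arm.mark_of(c,q)[:3] if d['confidence']>thr])
E
python3 - <<'E'
from h import *
shot('wrist','w10');shot('scene','s10');shot('top','t10')
look(('socket','go_tip','nogo_tip','gauge'),('wrist','scene','top'))
E
```

```text
t: 22.4
eef_pos: [0.6851, 0.1597, 0.3144]
ee_rot: [-3.122, 0.589, 2.881]
force: [-0.9, -0.0, -1.6]
width: 0.0191
gripper_force: 40.0
22.55 [0.685  0.1591 0.3151] q6 -3.03 F [ 0.1  0.4 -1.9]
wrist socket []
wrist go_tip [([0.5795, 0.1892, 0.2817], 'tool mm', [109.8, 1.2, -33.2], 0.91, [254.4, 37.8])]
wrist nogo_tip [([0.6858, 0.1647, 0.3518], 'tool mm', [-19.8, 5.0, -30.9], 0.64, [260.3, 271.8])]
wrist gauge [([0.6358, 0.1731, 0.3193], 'tool mm', [40.2, 0.2, -31.9], 0.61, [252.1, 178.0])]
scene socket [([0.5232, 0.2378, 0.1604], 'tool mm', [232.9, 34.8, 29.7], 0.6, [299.9, 158.9]), ([0.6393, 0.1723, 0.3226], 'tool mm', [35.4, 0.3, -32.7], 0.41, [323.8, 139.6])]
scene go_tip [([0.3499, -0.2528, 0.0109], 'tool mm', [349.8, -482.0, 140.9], 0.64, [136.0, 256.3]), ([0.679, -0.3655, 0.0008], 'tool mm', [67.0, -502.1, 342.7], 0.63, [179.7, 367.3]), ([0.5787, 0.1911, 0.2771], 'tool mm', [113.4, 2.9, -30.1], 0.58, [307.7, 141.3])]
scene nogo_tip [([0.2202, -0.2935, 0.0112], 'tool mm', [445.0, -556.0, 78.2], 0.76, [98.0, 240.0]), ([0.6858, 0.1622, 0.3544], 'tool mm', [-21.8, 2.6, -32.7], 0.47, 
[... 211 characters left out ...]
.524, 0.2333, 0.1646], 'tool mm', [228.9, 30.6, 27.4], 0.44, [185.4, 187.7])]
top go_tip [([0.5774, 0.1887, 0.2803], 'tool mm', [112.1, 0.2, -33.1], 0.58, [196.9, 157.3]), ([0.7114, -0.2163, 0.0005], 'tool mm', [73.2, -349.7, 336.1], 0.55, [344.8, 137.1]), ([0.3441, -0.2491, 0.0094], 'tool mm', [356.1, -480.0, 138.5], 0.53, [359.7, 259.8])]
top nogo_tip [([0.5991, 0.176, 0.2919], 'tool mm', [85.5, -6.4, -29.1], 0.7, [201.9, 147.1]), ([0.6859, 0.1623, 0.3532], 'tool mm', [-21.2, 2.7, -31.7], 0.59, [205.6, 102.4]), ([0.2191, -0.2956, 0.0074], 'tool mm', [447.6, -558.2, 81.1], 0.56, [377.2, 304.6])]
top gauge [([0.2828, -0.2774, 0.0058], 'tool mm', [401.2, -523.6, 113.4], 0.67, [369.9, 281.5])]
```

```bash
cat > kin.py <<'E'
from h import *
from scipy.optimize import least_squares
Q=[([-1.04587357,.359307,.01115,-.00028,-1.224118,-.288088],[.15821,-.6557,.19773],[3.1401,-.00016,-2.90485]),
([-.372224,.156321,-.326931,0,-1.087449,-1.220333],[.39993,-.36205,.17161],[-3.14154,0,3.11984]),
([-.356736,.320346,-.444824,0,-.805467,.331728],[.42392,-.36267,.04263],[3.1415,0,-1.596]),
([-.531013,.172643,-.462807,-.505067,-.523752,-.675815],[.48116,-.36328,.08988],[-3.141,.523,3.117]),
([.332127,-.145108,-.655958,.320124,-.587301,-2.15235],[.59045,-.06383,.26851],[3.141,.524,3.117])]
def fk(q,k):
    e=R.from_euler
    R1=e('z',q[0]); A=R1*e('y',q[1]); F=R1*e('y',q[1]-q[2]); s4,s6=k[6:8]
    W=F*e('x',s4*q[3])*e('y',-q[4])*e('x',s6*q[5])
    p=np.array([0,0,k[0]])+R1.apply([k[1],0,0])+A.apply([0,0,k[2]])+F.apply([k[4],0,k[3]])+W.apply([k[5],0,0])
    return p,W*R.from_matrix(CONST)
CONST=np.eye(3)
def fit():
    global CONST
    best=None
    for s4 in (1,-1):
        for s6 in (1,-1):
            CONST=np.eye(3)
            r=R.from_euler('xyz',Q[1][2]).as_matrix(); W=fk(Q[1][0],[0]*6+[s4,s6])[1].as_matrix(); C=W.T@r
            CONST=C
            er=sum(np.degrees((fk(q,[0]*6+[s4,s6])[1].inv()*R.from_euler('xyz',o)).magnitude()) for q,p,o in Q)
            if best is None or er<best[0]: best=(er,s4,s6,C)
    CONST=best[3]; k0=list(best[1:3])
    f=lambda x:np.concatenate([fk(q,list(x)+k0)[0]-p for q,p,o in Q]+[1e-3*(x-[.4,.02,.45,.0,.45,.25])])
    s=least_squares(f,[.4,.02,.45,.0,.45,.25]); return list(s.x)+k0,best[0],np.abs(s.fun).max()
K,eo,ep=fit()
lo=np.array([-3.07,-1.43,-1.02,-3.03,-3.05,-3.03]);hi=np.array([3.07,2.12,1.25,1.67,0,3.03])
def ik(P,Rt,q0):
    f=lambda q:np.concatenate([(fk(q,K)[0]-P)*5,(fk(q,K)[1].inv()*R.from_matrix(Rt)).as_rotvec()])
    s=least_squares(f,np.clip(q0,lo+.01,hi-.01),bounds=(lo,hi)); return s.x,np.abs(s.fun).max()
def frame(roll,sgn,yaw=-19.,el=40.):  # gauge axis out a; roll tool about a; sgn=-1: tool x=-a
    yaw=np.radians(yaw);el=np.radians(el)
    a=np.array([np.cos(el)*np.cos(yaw),np.cos(el)*np.sin(yaw),np.sin(el)])
    t=np.array([np.sin(el)*np.cos(yaw),np.sin(el)*np.sin(yaw),-np.cos(el)])
    t=R.from_rotvec(np.radians(roll)*a).apply(t)
    return a,t,np.c_[sgn*a,np.cross(t,sgn*a),t]
E
python3 - <<'E'
from kin import *
print(np.round(K,3),eo,ep)
q0=np.array(arm.get_state()['q']);print(q0.round(2))
p,o=fk(q0,K);T,s=pose();print(p-T[:3,3],(o.inv()*R.from_matrix(T[:3,:3])).magnitude())
S=np.array([.5225,.235,.160])
for roll in (-40,-30,-20,-10,0,10,20,30,40):
  for sgn,off in ((-1,.169),(-1,.109),(1,.066)):
    a,t,Rt=frame(roll,sgn)
    qi=q0.copy()
    if sgn>0: qi[5]+=3.1
    q,e=ik(S+off*a+.033*t,Rt,qi);print(roll,sgn,off,q.round(2),e.round(4))
E
```

```text
[ 0.264 -0.032  0.451  0.019  0.536  0.302 -1.    -1.   ] 0.07981384270519125 0.18453035492955258
[ 0.73  0.07 -0.51  0.72 -0.8  -3.03]
[-0.18127969  0.09743909 -0.12925349] 9.207221863067023e-05
-40 -1 0.169 [ 0.61  0.57  0.11  0.89 -1.52 -3.01] 0.0
-40 -1 0.109 [ 0.65  0.55  0.03  0.84 -1.51 -3.03] 0.0585
-40 1 0.066 [ 0.7   0.55 -0.05  0.85 -1.49 -0.04] 0.0
-30 -1 0.169 [ 0.59  0.46  0.01  0.87 -1.33 -3.01] 0.0
-30 -1 0.109 [ 0.64  0.45 -0.07  0.84 -1.32 -3.03] 0.0462
-30 1 0.066 [ 0.7   0.45 -0.16  0.87 -1.31 -0.04] 0.0
-20 -1 0.169 [ 0.57  0.37 -0.1   0.86 -1.14 -2.99] 0.0
-20 -1 0.109 [ 0.62  0.35 -0.18  0.83 -1.12 -3.03] 0.0311
-20 1 0.066 [ 0.68  0.35 -0.26  0.88 -1.12 -0.04] 0.0
-10 -1 0.169 [ 0.53  0.28 -0.19  0.83 -0.94 -2.95] 0.0
-10 -1 0.109 [ 0.58  0.26 -0.29  0.84 -0.92 -3.03] 0.0195
-10 1 0.066 [ 0.64  0.26 -0.36  0.9  -0.92 -0.03] 0.0
0 -1 0.169 [ 0.48  0.2  -0.28  0.78 -0.73 -2.88] 0.0
0 -1 0.109 [ 0.54  0.18 -0.39  0.86 -0.71 -3.03] 0.0009
0 1 0.066 [ 0.59  0.17 -0.45  0.92 -0.7  -0.01] 0.0
10 -1 0.169 [ 0.41  0.14 -0.36  0.66 -0.51 -2.74] 0.0
10 -1 0.109 [ 0.48  0.11 -0.47  0.81 -0.48 -2.95] 0.0
10 1 0.066 [ 0.53  0.11 -0.54  0.92 -0.48  0.03] 0.0
20 -1 0.169 [ 0.33  0.1  -0.42  0.35 -0.31 -2.4 ] 0.0
20 -1 0.109 [ 0.39  0.07 -0.53  0.61 -0.25 -2.71] 0.0
20 1 0.066 [ 0.44  0.06 -0.61  0.88 -0.24  0.13] 0.0
30 -1 0.169 [ 0.24  0.09 -0.47 -0.58 -0.21 -1.43] 0.0
30 -1 0.109 [ 0.3   0.06 -0.58 -0.7  -0.11 -1.34] 0.0
30 1 0.066 [ 0.35  0.05 -0.66 -1.06 -0.04  2.13] 0.0
40 -1 0.169 [ 0.16  0.1  -0.49 -1.36 -0.35 -0.61] 0.0
40 -1 0.109 [ 0.21  0.08 -0.61 -1.65 -0.31 -0.34] 0.0
40 1 0.066 [ 0.25  0.06 -0.69 -1.9  -0.29  3.03] 0.0022
```

```bash
sed -i 's/R1.apply(\[k\[1\],0,0\])/R1.apply([k[1],LAT,0])/; s/^CONST=np.eye(3)/CONST=np.eye(3); LAT=0/; s/    f=lambda x:np.concatenate(\[fk(q,list(x)+k0)/    global LAT\n    def pos(q,x):\n        global LAT; LAT=x[6]; return fk(q,list(x[:6])+k0)\n    f=lambda x:np.concatenate([pos(q,x)/; s/\.45,\.25\])\])/.45,.25,-.19])])/; s/\.45,\.25\]); return list(s.x)+k0/.45,.25,-.19]); LAT=s.x[6]; return list(s.x[:6])+k0/' kin.py
python3 - <<'E'
from kin import *
import kin
print(np.round(K,3),kin.LAT,eo,ep)
q0=np.array(arm.get_state()['q'])
p,o=fk(q0,K);T,s=pose();print(p-T[:3,3],(o.inv()*R.from_matrix(T[:3,:3])).magnitude())
S=np.array([.5225,.235,.160])
for roll in (-40,-20,0,10,20,30,40,50):
  for sgn,off in ((-1,.189),(-1,.109),(1,.066),(1,.12)):
    a,t,Rt=frame(roll,sgn)
    qi=q0.copy()
    if sgn>0: qi[5]+=3.1
    q,e=ik(S+off*a+.033*t,Rt,qi);print(roll,sgn,off,q.round(2),e.round(4))
E
```

```text
[ 0.284 -0.056  0.504  0.006  0.549  0.359 -1.    -1.   ] -0.18442813971679664 0.07981384270519125 0.06027117638644336
[-0.04003114 -0.06027178 -0.12139174] 9.207221863067023e-05
-40 -1 0.189 [ 0.88  0.56  0.14  0.71 -1.72 -3.03] 0.1365
-40 -1 0.109 [ 0.93  0.55  0.04  0.62 -1.68 -3.03] 0.2353
-40 1 0.066 [ 1.04  0.54 -0.09  0.66 -1.65 -0.27] 0.0
-40 1 0.12 [ 0.98  0.54 -0.02  0.7  -1.68 -0.18] 0.0
-20 -1 0.189 [ 0.86  0.33 -0.1   0.69 -1.35 -3.03] 0.1021
-20 -1 0.109 [ 0.92  0.31 -0.19  0.62 -1.32 -3.03] 0.1742
-20 1 0.066 [ 1.07  0.31 -0.33  0.74 -1.32 -0.3 ] 0.0
-20 1 0.12 [ 1.    0.31 -0.26  0.76 -1.34 -0.2 ] 0.0
0 -1 0.189 [ 0.81  0.13 -0.32  0.7  -0.95 -3.03] 0.0753
0 -1 0.109 [ 0.87  0.11 -0.41  0.64 -0.92 -3.03] 0.1529
0 1 0.066 [ 1.06  0.1  -0.56  0.87 -0.97 -0.35] 0.0
0 1 0.12 [ 0.97  0.1  -0.48  0.85 -0.97 -0.23] 0.0
10 -1 0.189 [ 0.77  0.06 -0.42  0.72 -0.73 -3.03] 0.0565
10 -1 0.109 [ 0.83  0.03 -0.51  0.66 -0.7  -3.03] 0.137
10 1 0.066 [ 1.03  0.01 -0.66  0.97 -0.78 -0.4 ] 0.0
10 1 0.12 [ 0.93  0.02 -0.58  0.92 -0.76 -0.24] 0.0
20 -1 0.189 [ 0.71  0.01 -0.51  0.74 -0.5  -3.03] 0.0314
20 -1 0.109 [ 0.77 -0.02 -0.6   0.69 -0.47 -3.03] 0.1139
20 1 0.066 [ 0.96 -0.05 -0.75  1.13 -0.57 -0.49] 0.0
20 1 0.12 [ 0.86 -0.03 -0.66  1.02 -0.53 -0.28] 0.0
30 -1 0.189 [ 0.64 -0.01 -0.58  0.78 -0.25 -3.03] 0.0039
30 -1 0.109 [ 0.7  -0.04 -0.67  0.74 -0.22 -3.03] 0.0878
30 1 0.066 [ 0.87 -0.07 -0.81  1.47 -0.35 -0.75] 0.0
30 1 0.12 [ 0.76 -0.05 -0.71  1.24 -0.28 -0.43] 0.0
40 -1 0.189 [ 0.53  0.01 -0.61 -1.44 -0.05 -0.75] 0.0
40 -1 0.109 [ 0.62 -0.03 -0.72  0.78 -0.   -3.03] 0.0674
40 1 0.066 [ 0.77 -0.07 -0.8   1.67 -0.16 -0.87] 0.0676
40 1 0.12 [ 0.65 -0.03 -0.72  1.67 -0.05 -0.79] 0.0361
50 -1 0.189 [ 0.57 -0.01 -0.62 -0.12 -0.   -2.09] 0.1769
50 -1 0.109 [ 0.64 -0.04 -0.72  0.76 -0.   -3.01] 0.1716
50 1 0.066 [ 0.68 -0.05 -0.77  1.13 -0.   -0.27] 0.1693
50 1 0.12 [ 0.63 -0.04 -0.71  1.09 -0.   -0.2 ] 0.1723
```

```bash
cat > kin2.py <<'E'
import kin
from kin import *
Q=kin.Q+[(arm.get_state()['q'],arm.get_state()['eef_pos'],arm.get_state()['ee_rot'])] if not __import__('os').path.exists('q.npy') else None
import os,pickle
if Q is None: Q=pickle.load(open('q.npy','rb'))
else: pickle.dump(Q,open('q.npy','wb'))
e=R.from_euler
def fk(q,x):
    R1=e('z',q[0]); A=R1*e('y',q[1]); F=R1*e('y',q[1]-q[2]); F4=F*e('x',-q[3]); F5=F4*e('y',-q[4]); W=F5*e('x',-q[5])
    p=np.array([0,0,x[0]])+R1.apply([x[1],x[2],0])+A.apply([0,0,x[3]])+F.apply([x[4],0,x[5]])+F4.apply([0,x[6],x[7]])+W.apply([x[8],x[9],x[10]])
    return p,W*R.from_matrix(kin.CONST)
x0=np.array([.3,0,-.1,.5,.5,0,-.1,0,.3,0,0])
sol=least_squares(lambda x:np.concatenate([fk(q,x)[0]-p for q,p,o in Q]+[1e-4*(x-x0)]),x0);K=sol.x
def ik(P,Rt,q0):
    f=lambda q:np.concatenate([(fk(q,K)[0]-P)*5,(fk(q,K)[1].inv()*R.from_matrix(Rt)).as_rotvec()])
    s=least_squares(f,np.clip(q0,lo+.01,hi-.01),bounds=(lo,hi)); return s.x,np.abs(s.fun).max()
E
python3 - <<'E'
from kin2 import *
print(K.round(3),np.abs(sol.fun).max())
q0=np.array(arm.get_state()['q'])
S=np.array([.5225,.235,.160])
for roll in (-60,-40,-20,0,20,30,40,60):
  for sgn,off in ((-1,.189),(-1,.109),(1,.066),(1,.12)):
    a,t,Rt=frame(roll,sgn)
    b=None
    for k in range(8):
        rng=np.random.default_rng(k);qi=q0+rng.normal(0,.5,6)
        if sgn>0: qi[5]+=3.1
        r=ik(S+off*a+.033*t,Rt,qi)
        if b is None or r[1]<b[1]: b=r
    print(roll,sgn,off,b[0].round(2),b[1].round(4))
E
```

```text
[ 0.199 -0.    -0.     0.602  0.464  0.    -0.192  0.     0.406  0.
  0.   ] 1.0603801674696435e-05
-60 -1 0.189 [ 0.82  0.76  0.14  0.64 -1.88 -3.03] 0.2701
-60 -1 0.109 [ 0.88  0.74  0.05  0.54 -1.83 -3.03] 0.3687
-60 1 0.066 [ 0.99  0.74 -0.15  0.56 -1.75 -0.4 ] 0.0
-60 1 0.12 [ 0.93  0.73 -0.09  0.62 -1.79 -0.33] 0.0
-40 -1 0.189 [ 0.83  0.53 -0.07  0.63 -1.54 -3.03] 0.2205
-40 -1 0.109 [ 0.89  0.52 -0.15  0.54 -1.5  -3.03] 0.2969
-40 1 0.066 [ 1.04  0.53 -0.4   0.67 -1.42 -0.44] 0.0
-40 1 0.12 [ 0.97  0.52 -0.34  0.71 -1.45 -0.36] 0.0
-20 -1 0.189 [ 0.81  0.31 -0.29  0.64 -1.17 -3.03] 0.1789
-20 -1 0.109 [ 0.87  0.3  -0.37  0.57 -1.13 -3.03] 0.2466
-20 1 0.066 [ 1.02  0.3  -0.67  0.86 -1.07 -0.52] 0.0
-20 1 0.12 [ 0.95  0.29 -0.6   0.87 -1.09 -0.42] 0.0
0 -1 0.189 [ 0.73  0.12 -0.53  0.7  -0.74 -3.03] 0.1613
0 -1 0.109 [ 0.79  0.11 -0.61  0.63 -0.71 -3.03] 0.237
0 1 0.066 [ 0.82  0.1  -0.95  1.31 -0.65 -0.72] 0.0
0 1 0.12 [ 0.77  0.09 -0.86  1.23 -0.66 -0.57] 0.0
20 -1 0.189 [ 0.55  0.01 -0.75  0.81 -0.23 -3.03] 0.1177
20 -1 0.109 [ 0.62 -0.01 -0.83  0.75 -0.21 -3.03] 0.1966
20 1 0.066 [ 0.47 -0.01 -1.01  1.67 -0.22 -0.73] 0.1093
20 1 0.12 [ 0.38 -0.01 -0.95  1.67 -0.15 -0.65] 0.0859
30 -1 0.189 [ 0.51  0.   -0.78  0.56 -0.   -2.74] 0.0874
30 -1 0.109 [ 0.61  0.   -0.69 -0.27 -0.   -1.97] 0.1473
30 1 0.066 [ 0.48  0.01 -0.58 -1.17 -0.    2.16] 0.1268
30 1 0.12 [ 0.61 -0.   -0.73 -0.04 -0.    0.93] 0.1242
40 -1 0.189 [ 0.46  0.01 -0.46 -0.56 -0.19 -1.6 ] 0.0
40 -1 0.109 [ 0.59 -0.01 -0.63 -0.56 -0.   -1.67] 0.0057
40 1 0.066 [ 0.59 -0.01 -0.63 -0.79 -0.    1.7 ] 0.0051
40 1 0.12 [ 0.59 -0.01 -0.63 -0.5  -0.    1.41] 0.004
60 -1 0.189 [-0.1   0.18 -0.26 -1.4  -0.9  -0.55] 0.0
60 -1 0.109 [-0.12  0.18 -0.41 -1.52 -0.9  -0.34] 0.0
60 1 0.066 [-0.14  0.2  -0.49 -1.58 -0.91  2.92] 0.0
60 1 0.12 [-0.12  0.18 -0.39 -1.5  -0.9   2.77] 0.0
```

```bash
cat >> kin2.py <<'E'
def plan(P,Rt,T=None,q=None,n=20,show=True):
    "tool-frame move from T to (P,Rt); check straight path by IK"
    T0,s=pose(); T=T0 if T is None else T; q=np.array(s['q']) if q is None else q
    d=T[:3,:3].T@(np.array(P)-T[:3,3]);w=R.from_matrix(T[:3,:3].T@Rt).as_rotvec();m=0;qs=[]
    for i in range(1,n+1):
        f=i/n;q,e=ik(T[:3,3]+T[:3,:3]@(d*f),T[:3,:3]@R.from_rotvec(w*f).as_matrix(),q);m=max(m,e);qs.append(q)
    if show: print('d cm',(d*100).round(2),'w deg',np.degrees(w).round(2),'err',round(m,4),'qend',q.round(2),'maxdq',np.abs(np.diff(qs,axis=0)).max(0).round(2))
    T1=np.eye(4);T1[:3,:3]=Rt;T1[:3,3]=P;return T1,q
def down(az): 
    c,s=np.cos(np.radians(az)),np.sin(np.radians(az));return np.array([[c,s,0],[s,-c,0],[0,0,-1.]])
E
python3 - <<'E'
from kin2 import *
T,q=plan([.566,-.12,.06],down(180))
T,q=plan([.566,-.12,.01],down(180),T,q)
T,q=plan([.538,-.12,.0],down(180),T,q)
S=np.array([.5225,.235,.160])
for roll in (50,60,70,80,90):
    print(roll)
    a,t,Rt=frame(roll,-1)
    A,qa=plan(S+.145*a+.033*t-.0*t,Rt,T,q,n=30)
    B,qb=plan(S+.053*a+.033*t,Rt,A,qa)
    a,t,Rt2=frame(roll,1)
    p=S+.145*a+.033*t
    C,qc=plan(p,A[:3,:3]@R.from_rotvec([0,0,np.pi/2]).as_matrix(),A,qa)
    C2,qc2=plan(p,A[:3,:3]@R.from_rotvec([0,0,-np.pi/2]).as_matrix(),A,qa)
    D,qd=plan(S+.053*a+.033*t,Rt2,C2,qc2)
E
```

```text
d cm [ 17.81 -29.8   19.36] w deg [ -5.41  33.49 -14.82] err 0.0 qend [ 0.13  0.33 -0.38 -0.   -0.86 -1.7 ] maxdq [0.03 0.03 0.01 0.05 0.01 0.07]
d cm [0. 0. 5.] w deg [0. 0. 0.] err 0.0 qend [ 0.13  0.39 -0.43 -0.   -0.75 -1.7 ] maxdq [0.   0.   0.   0.   0.01 0.  ]
d cm [ 2.8 -0.   1. ] w deg [0. 0. 0.] err 0.0 qend [ 0.14  0.37 -0.5  -0.   -0.7  -1.71] maxdq [0. 0. 0. 0. 0. 0.]
50
d cm [-11.06  33.83 -23.7 ] w deg [-40.89 -44.59  -0.24] err 0.0 qend [ 0.09  0.07 -0.36 -1.28 -0.59 -0.72] maxdq [0.01 0.02 0.01 0.07 0.01 0.06]
d cm [ 9.2  0.  -0. ] w deg [0. 0. 0.] err 0.0 qend [ 0.04  0.08 -0.52 -1.52 -0.6  -0.41] maxdq [0.   0.   0.01 0.01 0.   0.02]
d cm [0. 0. 0.] w deg [-0.  0. 90.] err 0.0 qend [ 0.09  0.07 -0.36 -1.28 -0.59 -2.29] maxdq [0.   0.   0.   0.   0.   0.08]
d cm [0. 0. 0.] w deg [ -0.   0. -90.] err 0.0 qend [ 0.09  0.07 -0.36 -1.28 -0.59  0.85] maxdq [0.   0.   0.   0.   0.   0.08]
d cm [-0.   9.2 -0. ] w deg [  0.   0. -90.] err 0.0 qend [ 0.04  0.08 -0.52 -1.52 -0.6   2.73] maxdq [0.   0.   0.01 0.01 0.   0.1 ]
60
d cm [-10.89  34.24 -24.06] w deg [-50.37 -44.93 
[... 1912 characters left out ...]
q [0.02 0.03 0.01 0.03 0.03 0.09]
90
d cm [-10.03  35.   -25.32] w deg [-78.69 -44.52 -16.48] err 0.0 qend [-0.3   0.56 -0.19 -1.59 -1.55 -0.13] maxdq [0.03 0.03 0.02 0.06 0.04 0.07]
d cm [ 9.2  0.  -0. ] w deg [0. 0. 0.] err 0.0 qend [-0.3   0.63 -0.34 -1.6  -1.55  0.1 ] maxdq [0.   0.   0.01 0.   0.   0.01]
d cm [0. 0. 0.] w deg [-0.  0. 90.] err 0.0 qend [-0.3   0.56 -0.19 -1.59 -1.55 -1.7 ] maxdq [0.   0.   0.   0.   0.   0.08]
d cm [0. 0. 0.] w deg [  0.   0. -90.] err 0.0 qend [-0.3   0.56 -0.19 -1.59 -1.55  1.45] maxdq [0.   0.   0.   0.   0.   0.08]
d cm [-0.   9.2 -0. ] w deg [  0.  -0. -90.] err 0.0858 qend [-0.27  0.56 -0.29 -1.53 -1.5   3.03] maxdq [0.01 0.03 0.02 0.03 0.02 0.09]
```

```bash
python3 -m crank '[{"dx":2,"dy":-3.3,"dz":2.2,"wx":-0.6,"wy":3.7,"wz":-1.6},{"dx":4,"dy":-6.6,"dz":4.3,"wx":-1.2,"wy":7.4,"wz":-3.3},{"dx":5.9,"dy":-9.9,"dz":6.5,"wx":-1.8,"wy":11.2,"wz":-4.9},{"dx":7.9,"dy":-13.2,"dz":8.6,"wx":-2.4,"wy":14.9,"wz":-6.6},{"dx":9.9,"dy":-16.6,"dz":10.8,"wx":-3,"wy":18.6,"wz":-8.2},{"dx":11.9,"dy":-19.9,"dz":12.9,"wx":-3.6,"wy":22.3,"wz":-9.9},{"dx":13.9,"dy":-23.2,"dz":15.1,"wx":-4.2,"wy":26,"wz":-11.5},{"dx":15.8,"dy":-26.5,"dz":17.2,"wx":-4.8,"wy":29.8,"wz":-13.2},{"dx":17.8,"dy":-29.8,"dz":19.4,"wx":-5.4,"wy":33.5,"wz":-14.8},{"dx":17.8,"dy":-29.8,"dz":19.4,"wx":-5.4,"wy":33.5,"wz":-14.8}]' 1.5 40
python3 - <<'E'
from kin2 import *
for i in range(2): shot('wrist')
shot('scene');shot('top')
look(('go_tip','nogo_tip'),('wrist','scene','top'),.5)
T,s=pose();print(s['ee_rot'])
look(('mat',),('top','scene'))
plan([.566,-.12,0],down(180))
E
```

```text
t: 24.4
eef_pos: [0.5649, -0.1221, 0.057]
ee_rot: [-3.141, -0.006, 3.138]
force: [-0.1, 0.1, -0.9]
width: 0.0191
gripper_force: 40.0
24.6 [ 0.5671 -0.1196  0.0606] q6 -1.7 F [ 0.3  0.3 -2. ]
wrist go_tip [([0.5255, -0.1208, 0.0914], 'tool mm', [41.5, -1.2, -30.8], 0.58, [249.3, 177.7])]
wrist nogo_tip []
scene go_tip [([0.3498, -0.2527, 0.0068], 'tool mm', [217.4, -133.1, 53.5], 0.78, [136.3, 257.2]), ([0.4199, -0.3554, 0.056], 'tool mm', [147.2, -235.8, 4.4], 0.66, [114.0, 284.2])]
scene nogo_tip [([0.2228, -0.2958, 0.0099], 'tool mm', [344.4, -176.2, 50.2], 0.86, [97.9, 241.2]), ([0.5893, -0.1171, 0.095], 'tool mm', [-22.3, 2.4, -34.3], 0.56, [229.2, 255.7])]
top go_tip [([0.4562, -0.1195, 0.0962], 'tool mm', [110.8, 0.1, -35.8], 0.71, [318.1, 217.5])]
top nogo_tip []
[ 3.14155346e+00  1.00085970e-03 -3.14109100e+00]
24.9 [ 0.5666 -0.1195  0.0604] q6 -1.7 F [ 0.1  0.3 -1.4]
top mat [([0.5212, -0.1202, -0.0018], 'tool mm', [45.5, -0.7, 62.2], 0.56, [313.8, 199.0])]
scene mat [([0.5191, -0.1201, -0.0038], 'tool mm', [47.6, -0.6, 64.2], 0.62, [212.9, 264.9])]
d cm [ 0.05 -0.03  6.01] w deg [0.   0.02 0.01] err 0.0 qend [ 0.13  0.4  -0.44 -0.   -0.73 -1.7 ] maxdq [0.   0.   0.   0.   0.01 0.  ]
```

```bash
python3 -m crank '[{"dx":0,"dy":0,"dz":2,"wx":0,"wy":0,"wz":0},{"dx":0,"dy":0,"dz":4,"wx":0,"wy":0,"wz":0},{"dx":0,"dy":0,"dz":5.5,"wx":0,"wy":0,"wz":0},{"dx":0,"dy":0,"dz":6.5,"wx":0,"wy":0,"wz":0},{"dx":0,"dy":0,"dz":7,"wx":0,"wy":0,"wz":0},{"dx":0,"dy":0,"dz":7.3,"wx":0,"wy":0,"wz":0},{"dx":0,"dy":0,"dz":7.5,"wx":0,"wy":0,"wz":0},{"dx":0,"dy":0,"dz":7.6,"wx":0,"wy":0,"wz":0},{"dx":0,"dy":0,"dz":7.7,"wx":0,"wy":0,"wz":0},{"dx":0,"dy":0,"dz":7.7,"wx":0,"wy":0,"wz":0}]' 1.5 40
python3 -c "
from h import *
for i in range(3): print(arm.get_state()['force'].round(2),arm.get_state()['eef_pos'].round(4)); shot('wrist')"
```

```text
t: 26.25
eef_pos: [0.5663, -0.1201, -0.0172]
ee_rot: [-3.142, -0.0, 3.141]
force: [0.5, -0.7, -1.7]
width: 0.0194
gripper_force: 40.0
[ 0.46 -0.74 -1.75] [ 0.5663 -0.1201 -0.0172]
[ 0.15 -0.28 -1.74] [ 0.5663 -0.1201 -0.0172]
[-0.12  0.08 -1.72] [ 0.5664 -0.1201 -0.0171]
```

```bash
python3 -m crank '[{"dx":0,"dy":0,"dz":0.05,"wx":0,"wy":0,"wz":0},{"dx":0,"dy":0,"dz":0.1,"wx":0,"wy":0,"wz":0},{"dx":0,"dy":0,"dz":0.15,"wx":0,"wy":0,"wz":0},{"dx":0,"dy":0,"dz":0.2,"wx":0,"wy":0,"wz":0},{"dx":0,"dy":0,"dz":0.25,"wx":0,"wy":0,"wz":0},{"dx":0,"dy":0,"dz":0.3,"wx":0,"wy":0,"wz":0},{"dx":0,"dy":0,"dz":0.35,"wx":0,"wy":0,"wz":0},{"dx":0,"dy":0,"dz":0.4,"wx":0,"wy":0,"wz":0},{"dx":0,"dy":0,"dz":0.4,"wx":0,"wy":0,"wz":0},{"dx":0,"dy":0,"dz":0.4,"wx":0,"wy":0,"wz":0}]' 1.5 40
```

```text
t: 27.65
eef_pos: [0.5664, -0.1201, -0.021]
ee_rot: [-3.141, -0.0, 3.141]
force: [-1.1, 0.3, 3.1]
width: 0.0195
gripper_force: 40.0
```

```bash
python3 -m crank '[{"dx":0,"dy":0,"dz":0,"wx":0,"wy":0,"wz":0},{"dx":0,"dy":0,"dz":0,"wx":0,"wy":0,"wz":0},{"dx":0,"dy":0,"dz":0,"wx":0,"wy":0,"wz":0},{"dx":0,"dy":0,"dz":0,"wx":0,"wy":0,"wz":0},{"dx":0.7,"dy":0,"dz":0,"wx":0,"wy":0,"wz":0},{"dx":1.4,"dy":0,"dz":0.1,"wx":0,"wy":0,"wz":0},{"dx":2.1,"dy":0,"dz":0.2,"wx":0,"wy":0,"wz":0},{"dx":2.9,"dy":0,"dz":0.25,"wx":0,"wy":0,"wz":0},{"dx":2.9,"dy":0,"dz":0.25,"wx":0,"wy":0,"wz":0},{"dx":2.9,"dy":0,"dz":0.25,"wx":0,"wy":0,"wz":0}]' 4 40
python3 - <<'E'
from kin2 import *
shot('wrist');shot('scene');
look(('go_tip','nogo_tip','gauge'),('wrist','scene'),.3)
E
```

```text
t: 28.9
eef_pos: [0.5376, -0.12, -0.0236]
ee_rot: [-3.141, 0.0, 3.141]
force: [-0.1, -0.3, 0.4]
width: 0.0404
gripper_force: 0.0
29.0 [ 0.5376 -0.12   -0.0236] q6 -1.71 F [ 1.  -0.6 -0.1]
wrist go_tip [([0.4563, -0.1188, 0.0126], 'tool mm', [81.3, 1.2, -36.3], 0.7, [254.2, 102.8]), ([0.5256, -0.1176, 0.0127], 'tool mm', [12.0, 2.4, -36.3], 0.43, [256.3, 230.8])]
wrist nogo_tip [([0.5887, -0.1179, 0.0117], 'tool mm', [-51.1, 2.2, -35.3], 0.81, [255.6, 321.3])]
wrist gauge [([0.5268, -0.118, 0.0096], 'tool mm', [10.8, 2.0, -33.2], 0.63, [255.5, 230.7])]
scene go_tip [([0.3486, -0.2554, 0.0126], 'tool mm', [189.0, -135.4, -36.3], 0.51, [134.8, 256.2]), ([0.5225, 0.2361, 0.1605], 'tool mm', [15.2, 356.1, -184.2], 0.44, [299.4, 159.1])]
scene nogo_tip [([0.2199, -0.297, 0.0083], 'tool mm', [317.7, -177.0, -32.0], 0.59, [97.2, 241.3])]
scene gauge [([0.2781, -0.2767, 0.0102], 'tool mm', [259.5, -156.7, -33.9], 0.83, [114.3, 247.6]), ([0.7223, 0.0886, -0.0053], 'tool mm', [-184.6, 208.7, -18.3], 0.49, [318.1, 261.2]), ([0.5282, -0.1227, 0.0135], 'tool mm', [9.4, -2.7, -37.1], 0.42, [213.9, 263.4])]
```

```bash
python3 -m crank '[{"dx":0,"dy":0,"dz":0,"wx":0,"wy":0,"wz":0},{"dx":0,"dy":0,"dz":0,"wx":0,"wy":0,"wz":0},{"dx":0,"dy":0,"dz":0,"wx":0,"wy":0,"wz":0},{"dx":0,"dy":0,"dz":0,"wx":0,"wy":0,"wz":0},{"dx":0,"dy":0,"dz":0,"wx":0,"wy":0,"wz":0},{"dx":0,"dy":0,"dz":0,"wx":0,"wy":0,"wz":0},{"dx":0,"dy":0,"dz":-0.5,"wx":0,"wy":0,"wz":0},{"dx":0,"dy":0,"dz":-3,"wx":0,"wy":0,"wz":0},{"dx":0,"dy":0,"dz":-8,"wx":0,"wy":0,"wz":0},{"dx":0,"dy":0,"dz":-12,"wx":0,"wy":0,"wz":0}]' 1.5 45
cat > sock.py <<'E'
from kin2 import *
def model(S,cam,a):
    c=arm.calibration(cam);T=np.linalg.inv(np.array(c['world_from_camera']))
    e1=np.cross(a,[0,0,1.]);e1/=np.linalg.norm(e1);e2=np.cross(a,e1);th=np.linspace(0,2*np.pi,60)
    P=np.concatenate([S+.018*(np.cos(th)[:,None]*e1+np.sin(th)[:,None]*e2)-h*a for h in (0,.005)])
    q=P@T[:3,:3].T+T[:3,3];uv=np.c_[c['fx']*q[:,0]/q[:,2]+c['cx'],c['fy']*q[:,1]/q[:,2]+c['cy']]
    h=cv2.convexHull(uv.astype(np.float32));m=cv2.moments(h);return np.array([m['m10']/m['m00'],m['m01']/m['m00']]),m['m00']
def centroid(im,guess):
    hsv=cv2.cvtColor(im,cv2.COLOR_RGB2HSV).astype(int);x,y=int(guess[0]),int(guess[1])
    m=((hsv[...,0]>10)&(hsv[...,0]<35)&(hsv[...,1]>90)&(hsv[...,2]>60)).astype(np.uint8)
    w=np.zeros_like(m);w[y-20:y+20,x-20:x+20]=m[y-20:y+20,x-20:x+20]
    cs,_=cv2.findContours(w,cv2.RETR_EXTERNAL,cv2.CHAIN_APPROX_NONE);k=max(cs,key=cv2.contourArea)
    f=np.zeros_like(m);cv2.drawContours(f,[cv2.convexHull(k)],-1,1,-1);ys,xs=np.nonzero(f);return np.array([xs.mean(),ys.mean()]),len(xs)
E
python3 - <<'E'
from sock import *
a=frame(0,1)[0];S0=np.array([.5235,.2345,.160]);ob={}
for c in ('scene','top'):
    im=shot(c,c+'11'); ob[c]=centroid(im,model(S0,c,a)[0]);print(c,ob[c],model(S0,c,a))
f=lambda S:np.concatenate([model(S,c,a)[0]-ob[c][0] for c in ob]+[[(S[2]-.1596)*500]])
s=least_squares(f,S0);print(s.x,s.fun)
f=lambda S:np.concatenate([model(S,c,a)[0]-ob[c][0] for c in ob]);s=least_squares(f,S0);print(s.x,s.fun)
look(('go_tip',),('wrist',))
S=s.x
for roll in (52,56):
    a,t,Rt=frame(roll,-1);P=S+(.04+.082)*a+.0365*t
    A,q=plan(S+(.05+.082)*a+.0365*t,Rt,n=30); plan(S+.054*a+.0365*t,Rt,A,q)
E
```

```text
t: 30.55
eef_pos: [0.5373, -0.1201, 0.0981]
ee_rot: [-3.141, 0.0, 3.141]
force: [-0.4, 0.0, -2.1]
width: 0.0194
gripper_force: 45.0
scene (array([299.584, 160.168]), 125) (array([298.90514175, 159.65168348]), 116.73549925535917)
top (array([184.60747664, 188.01869159]), 107) (array([184.99445947, 188.9632952 ]), 105.88891620235518)
[0.52600337 0.23533734 0.15942314] [ 0.15673486 -0.12998335  0.13940493  0.03234829 -0.08843023]
[0.52596922 0.23551228 0.15888641] [ 0.17499919 -0.01961444  0.10684771  0.0787768 ]
30.65 [ 0.5403 -0.1201  0.1013] q6 -1.71 F [ 0.5  0.1 -0.8]
wrist go_tip [([0.4563, -0.1188, 0.0126], 'tool mm', [84.7, 1.3, 88.0], 0.7, [253.4, 99.9]), ([0.5256, -0.1176, 0.0127], 'tool mm', [15.4, 2.5, 88.5], 0.43, [254.7, 175.2])]
d cm [-10.63  34.51 -12.71] w deg [-42.76 -44.41  -0.95] err 0.0 qend [ 0.03  0.1  -0.37 -1.37 -0.65 -0.6 ] maxdq [0.02 0.01 0.   0.07 0.02 0.08]
d cm [ 7.8 -0.   0. ] w deg [0. 0. 0.] err 0.0 qend [-0.01  0.12 -0.51 -1.55 -0.67 -0.34] maxdq [0.   0.   0.01 0.01 0.   0.01]
d cm [-10.55  34.69 -12.86] w deg [-46.56 -44.56  -2.51] err 0.0 qend [-0.05  0.14 -0.37 -1.44 -0.78 -0.49] maxdq [0.02 0.01 0.01 0.07 0.02 0.07]
d cm [ 7.8  0.  -0. ] w deg [0. 0. 0.] err 0.0 qend [-0.08  0.17 -0.51 -1.59 -0.8  -0.25] maxdq [0.   0.   0.01 0.01 0.   0.01]
```

```bash
python3 -m crank '[{"dx":-1.2,"dy":3.9,"dz":-1.5,"wx":-5.2,"wy":-5,"wz":-0.3},{"dx":-2.4,"dy":7.7,"dz":-3,"wx":-10.3,"wy":-9.9,"wz":-0.6},{"dx":-3.6,"dy":11.6,"dz":-4.4,"wx":-15.5,"wy":-14.9,"wz":-0.8},{"dx":-4.8,"dy":15.4,"dz":-5.9,"wx":-20.7,"wy":-19.8,"wz":-1.1},{"dx":-6,"dy":19.3,"dz":-7.4,"wx":-25.9,"wy":-24.8,"wz":-1.4},{"dx":-7.2,"dy":23.1,"dz":-8.9,"wx":-31,"wy":-29.7,"wz":-1.7},{"dx":-8.4,"dy":27,"dz":-10.4,"wx":-36.2,"wy":-34.7,"wz":-2},{"dx":-9.6,"dy":30.8,"dz":-11.9,"wx":-41.4,"wy":-39.6,"wz":-2.2},{"dx":-10.8,"dy":34.7,"dz":-13.3,"wx":-46.6,"wy":-44.6,"wz":-2.5},{"dx":-10.8,"dy":34.7,"dz":-13.3,"wx":-46.6,"wy":-44.6,"wz":-2.5}]' 1.5 45
python3 - <<'E'
from sock import *
for i in range(3): shot('scene','s12')
im=shot('wrist','w12');shot('top','t12')
look(('go_tip','nogo_tip','socket'),('wrist','scene','top'),.4)
S=np.array([.526,.2354,.1594]);T,s=pose();a,t,Rt=frame(56,-1)
print('S in tool',tool(S,T),'exp go tip [82,0,-36.5] px',proj('wrist',(T@[.082,0,-.0365,1])[:3]),'S px',proj('wrist',S))
print('rot err deg',np.degrees(R.from_matrix(T[:3,:3].T@Rt).as_rotvec()))
plan(S+.132*a+.0365*t,Rt)
E
```

```text
t: 31.95
eef_pos: [0.6448, 0.2269, 0.2261]
ee_rot: [2.165, 0.689, 2.808]
force: [-0.6, -1.4, -1.4]
width: 0.0192
gripper_force: 45.0
32.2 [0.6452 0.2266 0.2288] q6 -0.5 F [-0.8 -0.1 -0.8]
wrist go_tip [([0.563, 0.2205, 0.1885], 'tool mm', [84.0, -3.7, -36.6], 0.78, [241.5, 94.2])]
wrist nogo_tip [([0.6635, 0.1905, 0.2803], 'tool mm', [-55.2, 1.5, -35.2], 0.61, [252.2, 324.9])]
wrist socket []
scene go_tip [([0.3463, -0.2556, 0.0135], 'tool mm', [235.3, -380.5, -409.9], 0.79, [134.2, 255.6]), ([0.562, 0.2176, 0.1844], 'tool mm', [86.7, -8.1, -37.3], 0.51, [306.6, 161.4])]
scene nogo_tip [([0.2191, -0.2954, 0.0127], 'tool mm', [318.5, -368.5, -513.4], 0.61, [97.1, 239.8]), ([0.6627, 0.19, 0.277], 'tool mm', [-52.7, -0.7, -34.6], 0.59, [333.8, 155.1]), ([0.7387, 0.2465, -0.0026], 'tool mm', [84.9, -163.0, 170.1], 0.44, [355.6, 232.1])]
scene socket []
top go_tip [([0.3487, -0.2532, 0.0117], 'tool mm', [235.3, -380.8, -406.1], 0.78, [361.3, 258.2])]
top nogo_tip [([0.2195, -0.2965, 0.0073], 'tool mm', [321.3, -372.8, -511.5], 0.63, [377.5, 304.4])]
top socket [([0.5232, 0.2354, 0.1616], 'tool mm', [133.9, 2.3, -39.2], 0.66, [184.7, 188.1])]
S in tool [133.7  -0.5 -36.9] exp go tip [82,0,-36.5] px [249.9  99.1] S px [248.3 -25. ]
rot err deg [-0.05198978 -0.15448002 -0.16022726]
d cm [ 0.16 -0.01 -0.07] w deg [-0.05 -0.15 -0.16] err 0.0 qend [-0.05  0.14 -0.37 -1.44 -0.78 -0.49] maxdq [0. 0. 0. 0. 0. 0.]
```

```bash
python3 - <<'E'
from sock import *
im=cv2.imread('pics/w12.png');g=cv2.GaussianBlur(cv2.cvtColor(im,cv2.COLOR_BGR2GRAY),(3,3),0).astype(int)
T,s=pose()
print([ (r,' '.join(str(v) for v in g[r,210:292:2])) for r in (80,96,106,116,126,150,180,210)])
for x in (.082,.075,.06,.054,.045,.02,-.0,): print(x,[proj('wrist',(T@[x,y,-.0365,1])[:3]).tolist() for y in (-.0075,0,.0075)])
r=arm.masks_of('wrist','gauge')
for d in r[:2]:
    m=d['pixels'];print(d['confidence'],m.sum())
    for row in range(85,225,10):
        xs=np.nonzero(m[row])[0]
        if len(xs): print(row,xs.min(),xs.max(),(xs.min()+xs.max())/2)
E
```

```text
[(80, '118 120 122 121 121 121 122 122 121 121 121 122 121 122 122 121 122 122 123 122 121 123 122 121 122 123 122 120 121 121 114 96 80 74 71 72 74 79 83 86 86'), (96, '120 118 119 118 118 119 121 120 121 121 121 121 121 118 104 86 77 77 80 80 82 88 95 98 100 100 95 96 82 65 65 65 67 103 121 121 122 122 131 155 158'), (106, '119 120 120 112 93 77 72 72 72 73 76 80 84 84 81 90 99 109 115 118 123 129 134 140 149 156 165 175 183 133 64 96 122 121 122 122 123 123 124 124 124'), (116, '75 82 85 84 84 84 84 82 71 63 61 63 71 87 89 91 101 110 117 121 124 130 137 144 151 159 168 179 181 147 123 123 124 125 139 156 157 146 138 189 202'), (126, '85 83 78 83 102 105 105 105 105 104 104 103 103 103 91 91 103 111 119 122 126 131 139 147 154 162 171 151 170 135 109 120 125 125 125 124 125 125 141 190 198'), (150, '89 87 87 88 88 88 94 111 115 114 115 116 115 116 107 97 108 117 124 126 128 132 137 145 162 170 176 167 168 131 117 119 117 120 131 131 106 111 128 128 129'), (180, '142 194 220 220 219 218 217 217 171 101 94 96 115 130 136 140 149 157 163 169 175 177 183 190 194 203 211 213 215 218 222 219 217 218 219 220 221 221 220 222 223'), (210, '222 221 220 220 219 218 220 220 220 220 221 221 182 126 136 139 147 156 162 167 171 171 175 180 188 204 211 212 214 218 222 220 218 219 220 221 220 221 222 221 221')]
0.082 [[234.6, 99.1], [249.9, 99.1], [265.1, 99.1]]
0.075 [[234.9, 113.8], [249.9, 113.8], [265.0, 113.8]]
0.06 [[235.4, 144.0], [250.0, 144.0], [264.6, 144.0]]
0.054 [[235.7, 155.6], [250.1, 155.6], [264.5, 155.6]]
0.045 [[236.0, 172.4], [250.1, 172.4], [264.3, 172.4]]
0.02 [[236.8, 216.3], [250.3, 216.3], [263.8, 216.3]]
-0.0 [[237.4, 248.6], [250.4, 248.6], [263.5, 248.6]]
0.78 6568
105 239 268 253.5
115 240 268 254.0
125 240 268 254.0
135 239 267 253.0
145 240 266 253.0
155 236 269 252.5
165 234 272 253.0
175 235 272 253.5
185 234 272 253.0
195 235 272 253.5
205 236 271 253.5
215 236 271 253.5
```

```bash
python3 -m crank '[{"dx":0.6,"dy":0,"dz":0,"wx":0,"wy":0,"wz":0},{"dx":1.2,"dy":0,"dz":0,"wx":0,"wy":0,"wz":0},{"dx":1.8,"dy":0,"dz":0,"wx":0,"wy":0,"wz":0},{"dx":2.4,"dy":0,"dz":0,"wx":0,"wy":0,"wz":0},{"dx":3,"dy":0,"dz":0,"wx":0,"wy":0,"wz":0},{"dx":3.5,"dy":0,"dz":0,"wx":0,"wy":0,"wz":0},{"dx":4,"dy":0,"dz":0,"wx":0,"wy":0,"wz":0},{"dx":4.2,"dy":0,"dz":0,"wx":0,"wy":0,"wz":0},{"dx":4.2,"dy":0,"dz":0,"wx":0,"wy":0,"wz":0},{"dx":4.2,"dy":0,"dz":0,"wx":0,"wy":0,"wz":0}]' 1.5 45
python3 - <<'E'
from sock import *
S=np.array([.526,.2354,.1594])
i1=shot('scene','s13');i2=shot('top','t13');w=shot('wrist','w13')
T,s=pose();print(s['eef_pos'],'S in tool',tool(S,T),s['force'])
out=[]
for c,i in (('scene',i1),('top',i2),('wrist',w)):
    p=proj(c,(T@[.081,0,-.0366,1])[:3]);o=proj(c,S);q=proj(c,(T@[.054,0,-.0366,1])[:3]);print(c,'tip',p,'shoulder',q,'S',o)
    x,y=int(np.clip(o[0],25,480)),int(np.clip(o[1],25,355));f=8 if c!='wrist' else 4; h=25 if c!='wrist' else 50
    k=cv2.resize(i[max(0,y-h):y+h,max(0,x-h):x+h],(400 if c!='wrist' else 400,400),interpolation=cv2.INTER_CUBIC);out.append(k)
    print(x-h,y-h)
cv2.imwrite('pics/z.png',cv2.resize(np.hstack(out[:2]),None,fx=1,fy=1)[:,:,::-1])
E
```

```text
t: 33.95
eef_pos: [0.6151, 0.2374, 0.2025]
ee_rot: [2.166, 0.694, 2.811]
force: [-0.0, -0.6, -2.1]
width: 0.0196
gripper_force: 45.0
[0.61508413 0.2373921  0.20252818] S in tool [ 91.8  -0.4 -36.9] [-0.4991996   0.14131302 -2.15126099]
scene tip [301.9 159.6] shoulder [306.2 158.9] S [300.1 160. ]
275 135
top tip [185.4 183.8] shoulder [187.2 175.1] S [184.9 187.2]
159 162
wrist tip [249.9 101.2] shoulder [250.1 155.6] S [248.9  77.6]
198 27
```

View pics/z.png

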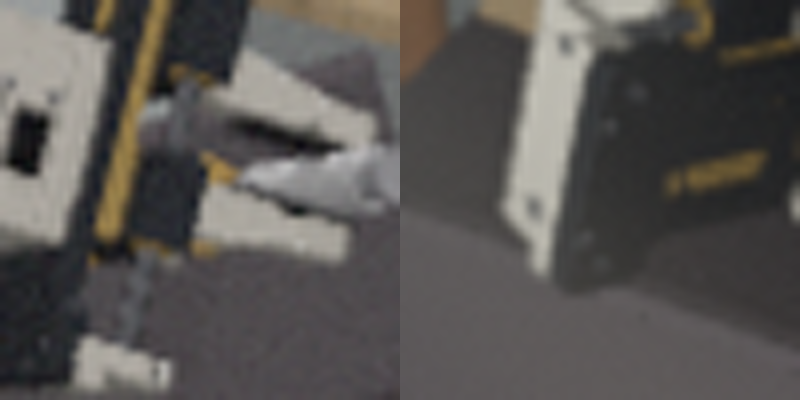

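```bash
python3 - <<'E'
from sock import *
im=cv2.imread('pics/w13.png')[:,:,::-1].copy()
hsv=cv2.cvtColor(im,cv2.COLOR_RGB2HSV).astype(int)
m=((hsv[...,0]>10)&(hsv[...,0]<35)&(hsv[...,1]>80)&(hsv[...,2]>50))
for r in range(20,150,5):
    xs=np.nonzero(m[r,180:330])[0]+180
    if len(xs): print(r,len(xs),xs.min(),xs.max(),end=' | ')
S=np.array([.526,.2354,.1594]);a=frame(0,1)[0]
c=arm.calibration('wrist');T=np.linalg.inv(np.array(c['world_from_camera']))
e1=np.cross(a,[0,0,1.]);e1/=np.linalg.norm(e1);e2=np.cross(a,e1)
print()
for rr,h in ((.018,0),(.018,.005),(.008,0)):
    print(rr,[proj('wrist',S+rr*(np.cos(x)*e1+np.sin(x)*e2)-h*a).tolist() for x in np.radians(range(0,360,30))])
g=cv2.cvtColor(im,cv2.COLOR_RGB2GRAY)
for r in range(60,112,4): print(r,' '.join(str(v) for v in g[r,205:300:3]))
E
```

```text
60 30 245 274 | 65 73 218 290 | 70 77 216 292 | 75 75 217 291 | 80 2 190 191 | 85 16 192 207 | 
0.018 [[225.1, 75.0], [213.0, 76.3], [211.8, 77.9], [220.1, 79.2], [234.5, 80.0], [251.7, 80.1], [268.4, 79.7], [281.1, 78.7], [286.6, 77.2], [282.0, 75.7], [266.8, 74.5], [245.3, 74.3]]
0.018 [[224.7, 62.4], [212.5, 64.4], [211.4, 66.7], [219.7, 68.7], [234.3, 69.8], [251.7, 70.1], [268.5, 69.5], [281.4, 68.0], [286.9, 65.8], [282.3, 63.5], [267.0, 61.8], [245.2, 61.3]]
0.008 [[238.9, 76.5], [233.4, 77.0], [232.4, 77.7], [235.6, 78.3], [242.1, 78.7], [250.2, 78.8], [258.0, 78.6], [263.6, 78.1], [265.6, 77.4], [263.0, 76.8], [256.4, 76.3], [247.4, 76.2]]
60 51 47 50 49 50 48 49 50 50 49 49 47 53 56 65 71 90 94 117 119 119 117 92 67 52 52 53 55 54 57 60 62
64 46 53 61 62 64 75 96 106 112 114 121 123 123 127 132 135 141 148 149 153 155 155 157 166 171 174 155 93 71 56 55 55
68 49 49 48 49 90 97 105 107 113 116 121 124 125 126 128 128 133 136 150 155 159 162 165 169 177 175 187 182 179 49 55 55
72 49 50 51 52 85 92 103 111 108 111 110 112 115 109 111 113 116 119 128 133 137 146 155 167 173 18
[... 434 characters left out ...]
132 132 132 131 131 131 130 132 130 129 130 130 130 132 133 133
92 131 132 131 129 134 132 130 127 132 133 131 133 137 130 131 137 135 130 132 130 133 131 134 133 134 130 130 132 124 130 134 136
96 133 130 129 125 132 132 133 125 133 131 131 129 129 131 127 129 130 133 133 131 130 132 134 134 130 127 87 81 81 100 135 135
100 133 127 135 131 129 130 128 129 133 134 132 100 100 117 125 132 142 155 165 176 194 158 134 114 80 82 82 89 93 134 135 134
104 133 128 134 134 129 132 135 131 130 132 133 95 101 118 127 132 142 157 167 179 176 157 81 78 82 94 95 94 107 136 135 135
108 131 132 127 133 130 133 133 130 132 130 133 98 103 117 127 133 142 157 166 180 197 157 89 95 89 145 94 93 137 136 134 135
```

```bash
python3 -m crank '[{"dx":0.4,"dy":0.03,"dz":0,"wx":0,"wy":0,"wz":0},{"dx":0.7,"dy":0.03,"dz":0,"wx":0,"wy":0,"wz":0},{"dx":0.8,"dy":0.03,"dz":0,"wx":0,"wy":0,"wz":0},{"dx":0.9,"dy":0.03,"dz":0,"wx":0,"wy":0,"wz":0},{"dx":1,"dy":0.03,"dz":0,"wx":0,"wy":0,"wz":0},{"dx":1.1,"dy":0.03,"dz":0,"wx":0,"wy":0,"wz":0},{"dx":1.2,"dy":0.03,"dz":0,"wx":0,"wy":0,"wz":0},{"dx":1.25,"dy":0.03,"dz":0,"wx":0,"wy":0,"wz":0},{"dx":1.3,"dy":0.03,"dz":0,"wx":0,"wy":0,"wz":0},{"dx":1.3,"dy":0.03,"dz":0,"wx":0,"wy":0,"wz":0}]' 1.5 45
cat > st.py <<'E'
from kin2 import *
T,s=pose();S=np.array([.526,.2354,.1594]);F=T[:3,:3].T@(s['force']-[0,0,-1.7])
print(s['t'],'F tool',F.round(1),'M tool',(T[:3,:3].T@s['moment']).round(2),'S tool',tool(S,T))
E
python3 st.py
```

```text
t: 35.35
eef_pos: [0.6053, 0.2408, 0.1942]
ee_rot: [2.166, 0.694, 2.811]
force: [-0.3, -0.2, -0.5]
width: 0.0194
gripper_force: 45.0
35.35 F tool [-0.5  0.7 -0.9] M tool [ 2.56  2.63 -0.06] S tool [ 78.6  -0.6 -36.9]
```

```bash
python3 -m crank '[{"dx":0.05,"dy":0,"dz":0,"wx":0,"wy":0,"wz":0},{"dx":0.1,"dy":0,"dz":0,"wx":0,"wy":0,"wz":0},{"dx":0.15,"dy":0,"dz":0,"wx":0,"wy":0,"wz":0},{"dx":0.2,"dy":0,"dz":0,"wx":0,"wy":0,"wz":0},{"dx":0.25,"dy":0,"dz":0,"wx":0,"wy":0,"wz":0},{"dx":0.3,"dy":0,"dz":0,"wx":0,"wy":0,"wz":0},{"dx":0.35,"dy":0,"dz":0,"wx":0,"wy":0,"wz":0},{"dx":0.35,"dy":0,"dz":0,"wx":0,"wy":0,"wz":0},{"dx":0.35,"dy":0,"dz":0,"wx":0,"wy":0,"wz":0},{"dx":0.35,"dy":0,"dz":0,"wx":0,"wy":0,"wz":0}]' 1.5 45
python3 st.py
```

```text
t: 36.6
eef_pos: [0.6028, 0.2417, 0.1919]
ee_rot: [2.166, 0.694, 2.811]
force: [-1.4, -0.2, -1.6]
width: 0.0196
gripper_force: 45.0
36.6 F tool [ 0.9  0.3 -1. ] M tool [ 2.53  2.65 -0.01] S tool [ 75.   -0.6 -36.9]
```

```bash
python3 -m crank '[{"dx":0.2,"dy":0,"dz":0,"wx":0,"wy":0,"wz":0},{"dx":0.4,"dy":0,"dz":0,"wx":0,"wy":0,"wz":0},{"dx":0.6,"dy":0,"dz":0,"wx":0,"wy":0,"wz":0},{"dx":0.8,"dy":0,"dz":0,"wx":0,"wy":0,"wz":0},{"dx":1,"dy":0,"dz":0,"wx":0,"wy":0,"wz":0},{"dx":1.2,"dy":0,"dz":0,"wx":0,"wy":0,"wz":0},{"dx":1.4,"dy":0,"dz":0,"wx":0,"wy":0,"wz":0},{"dx":1.6,"dy":0,"dz":0,"wx":0,"wy":0,"wz":0},{"dx":1.7,"dy":0,"dz":0,"wx":0,"wy":0,"wz":0},{"dx":1.7,"dy":0,"dz":0,"wx":0,"wy":0,"wz":0}]' 1.5 45
python3 st.py
```

```text
t: 37.85
eef_pos: [0.5903, 0.246, 0.181]
ee_rot: [2.166, 0.694, 2.811]
force: [0.5, 0.5, -1.6]
width: 0.0191
gripper_force: 45.0
37.85 F tool [-0.3  0.2  0.6] M tool [ 2.55  2.74 -0.02] S tool [ 57.9  -0.7 -36.9]
```

```bash
python3 -m crank '[{"dx":0.1,"dy":0,"dz":0,"wx":0,"wy":0,"wz":0},{"dx":0.2,"dy":0,"dz":0,"wx":0,"wy":0,"wz":0},{"dx":0.25,"dy":0,"dz":0,"wx":0,"wy":0,"wz":0},{"dx":0.3,"dy":0,"dz":0,"wx":0,"wy":0,"wz":0},{"dx":0.35,"dy":0,"dz":0,"wx":0,"wy":0,"wz":0},{"dx":0.4,"dy":0,"dz":0,"wx":0,"wy":0,"wz":0},{"dx":0.4,"dy":0,"dz":0,"wx":0,"wy":0,"wz":0},{"dx":0.4,"dy":0,"dz":0,"wx":0,"wy":0,"wz":0},{"dx":0.4,"dy":0,"dz":0,"wx":0,"wy":0,"wz":0},{"dx":0.4,"dy":0,"dz":0,"wx":0,"wy":0,"wz":0}]' 1.5 45
python3 st.py
```

```text
t: 39.1
eef_pos: [0.5882, 0.2468, 0.179]
ee_rot: [2.165, 0.695, 2.81]
force: [3.2, -2.5, 3.2]
width: 0.0192
gripper_force: 45.0
39.1 F tool [-6.1  0.3 -1.9] M tool [ 2.56  0.5  -0.  ] S tool [ 54.9  -0.7 -37. ]
```

```bash
python3 - <<'E'
from kin2 import *
T,s=pose();S=(T@[.0549,0,-.0366,1])[:3];print(S);np.save('S.npy',S)
A=T@np.array([[1,0,0,-.08],[0,1,0,0],[0,0,1,0],[0,0,0,1.]])
A,q=plan(A[:3,3],A[:3,:3]);q0=q
for w in (60,100,20): A,q=plan(A[:3,3],A[:3,:3]@R.from_rotvec([0,0,-np.radians(w)]).as_matrix(),A,q)
E
python3 -m crank '[{"dx":-1,"dy":0,"dz":0,"wx":0,"wy":0,"wz":0},{"dx":-3,"dy":0,"dz":0,"wx":0,"wy":0,"wz":0},{"dx":-5.5,"dy":0,"dz":0,"wx":0,"wy":0,"wz":0},{"dx":-8,"dy":0,"dz":0,"wx":0,"wy":0,"wz":0},{"dx":-8,"dy":0,"dz":0,"wx":0,"wy":0,"wz":-10},{"dx":-8,"dy":0,"dz":0,"wx":0,"wy":0,"wz":-20},{"dx":-8,"dy":0,"dz":0,"wx":0,"wy":0,"wz":-30},{"dx":-8,"dy":0,"dz":0,"wx":0,"wy":0,"wz":-40},{"dx":-8,"dy":0,"dz":0,"wx":0,"wy":0,"wz":-50},{"dx":-8,"dy":0,"dz":0,"wx":0,"wy":0,"wz":-60}]' 1.5 45
```

```text
[0.52602832 0.23614978 0.15962646]
d cm [-8.  0.  0.] w deg [0. 0. 0.] err 0.0 qend [-0.04  0.14 -0.36 -1.43 -0.77 -0.5 ] maxdq [0.   0.   0.01 0.01 0.   0.01]
d cm [0. 0. 0.] w deg [ -0.   0. -60.] err 0.0 qend [-0.04  0.14 -0.36 -1.43 -0.77  0.54] maxdq [0.   0.   0.   0.   0.   0.05]
d cm [0. 0. 0.] w deg [   0.    0. -100.] err 0.0 qend [-0.04  0.14 -0.36 -1.43 -0.77  2.29] maxdq [0.   0.   0.   0.   0.   0.09]
d cm [0. 0. 0.] w deg [  0.  -0. -20.] err 0.0 qend [-0.04  0.14 -0.36 -1.43 -0.77  2.64] maxdq [0.   0.   0.   0.   0.   0.02]
t: 40.35
eef_pos: [0.6449, 0.2273, 0.2289]
ee_rot: [-2.636, 1.054, -1.741]
force: [0.3, -0.4, -1.6]
width: 0.0195
gripper_force: 45.0
```

```bash
python3 -m crank '[{"dx":0,"dy":0,"dz":0,"wx":0,"wy":0,"wz":-10},{"dx":0,"dy":0,"dz":0,"wx":0,"wy":0,"wz":-20},{"dx":0,"dy":0,"dz":0,"wx":0,"wy":0,"wz":-30},{"dx":0,"dy":0,"dz":0,"wx":0,"wy":0,"wz":-40},{"dx":0,"dy":0,"dz":0,"wx":0,"wy":0,"wz":-50},{"dx":0,"dy":0,"dz":0,"wx":0,"wy":0,"wz":-60},{"dx":0,"dy":0,"dz":0,"wx":0,"wy":0,"wz":-70},{"dx":0,"dy":0,"dz":0,"wx":0,"wy":0,"wz":-80},{"dx":0,"dy":0,"dz":0,"wx":0,"wy":0,"wz":-90},{"dx":0,"dy":0,"dz":0,"wx":0,"wy":0,"wz":-100}]' 1.5 45
cat > st2.py <<'E'
from kin2 import *
T,s=pose();S=np.load('S.npy');F=T[:3,:3].T@(s['force']-[0,0,-1.7]);a,t,Rt=frame(56,1)
print(s['t'],'q',s['q'].round(2),'F tool',F.round(1),'S tool (nogo tip -51,0,-36.6)',tool(S,T),'rot to target',np.degrees(R.from_matrix(T[:3,:3].T@Rt).as_rotvec()).round(2))
plan(S+(.056)*a+.0366*t,Rt)
E
python3 st2.py
```

```text
t: 41.6
eef_pos: [0.6449, 0.2273, 0.2289]
ee_rot: [-2.058, -0.397, -0.535]
force: [0.1, -0.0, -0.6]
width: 0.0195
gripper_force: 45.0
41.6 q [-0.04  0.14 -0.36 -1.43 -0.77  2.29] F tool [ 0.5 -0.8 -0.4] S tool (nogo tip -51,0,-36.6) [-125.2   44.9  -36.3] rot to target [  0.09   0.27 -19.89]
d cm [-7.24  2.57  0.01] w deg [  0.09   0.27 -19.89] err 0.0 qend [-0.08  0.16 -0.51 -1.58 -0.79  2.88] maxdq [0.   0.   0.01 0.01 0.   0.03]
```

```bash
python3 -m crank '[{"dx":-0.5,"dy":0.2,"dz":0,"wx":0,"wy":0.1,"wz":-7},{"dx":-1.2,"dy":0.4,"dz":0,"wx":0,"wy":0.2,"wz":-14},{"dx":-2.4,"dy":0.85,"dz":0,"wx":0.1,"wy":0.3,"wz":-19.9},{"dx":-3.6,"dy":1.3,"dz":0,"wx":0.1,"wy":0.3,"wz":-19.9},{"dx":-4.8,"dy":1.7,"dz":0,"wx":0.1,"wy":0.3,"wz":-19.9},{"dx":-6,"dy":2.13,"dz":0,"wx":0.1,"wy":0.3,"wz":-19.9},{"dx":-6.8,"dy":2.41,"dz":0,"wx":0.1,"wy":0.3,"wz":-19.9},{"dx":-7.24,"dy":2.57,"dz":0,"wx":0.1,"wy":0.3,"wz":-19.9},{"dx":-7.24,"dy":2.57,"dz":0,"wx":0.1,"wy":0.3,"wz":-19.9},{"dx":-7.24,"dy":2.57,"dz":0,"wx":0.1,"wy":0.3,"wz":-19.9}]' 1.5 45
python3 st2.py
```

```text
t: 42.85
eef_pos: [0.5901, 0.2465, 0.1813]
ee_rot: [-2.16, -0.696, -0.338]
force: [0.8, 0.7, -1.4]
width: 0.0195
gripper_force: 45.0
42.85 q [-0.08  0.16 -0.51 -1.59 -0.79  2.88] F tool [ 0.6 -0.4  0.8] S tool (nogo tip -51,0,-36.6) [-57.6   0.7 -36.8] rot to target [ 0.01 -0.17 -0.26]
d cm [-0.17  0.05 -0.01] w deg [ 0.01 -0.17 -0.26] err 0.0 qend [-0.08  0.16 -0.51 -1.58 -0.79  2.88] maxdq [0. 0. 0. 0. 0. 0.]
```

```bash
python3 -m crank '[{"dx":-0.2,"dy":0.05,"dz":-0.01,"wx":0,"wy":0,"wz":0},{"dx":-0.4,"dy":0.07,"dz":-0.02,"wx":0,"wy":0,"wz":0},{"dx":-0.5,"dy":0.07,"dz":-0.02,"wx":0,"wy":0,"wz":0},{"dx":-0.55,"dy":0.07,"dz":-0.02,"wx":0,"wy":0,"wz":0},{"dx":-0.6,"dy":0.07,"dz":-0.02,"wx":0,"wy":0,"wz":0},{"dx":-0.65,"dy":0.07,"dz":-0.02,"wx":0,"wy":0,"wz":0},{"dx":-0.7,"dy":0.07,"dz":-0.02,"wx":0,"wy":0,"wz":0},{"dx":-0.75,"dy":0.07,"dz":-0.02,"wx":0,"wy":0,"wz":0},{"dx":-0.75,"dy":0.07,"dz":-0.02,"wx":0,"wy":0,"wz":0},{"dx":-0.75,"dy":0.07,"dz":-0.02,"wx":0,"wy":0,"wz":0}]' 1.5 45
python3 st2.py
```

```text
t: 44.1
eef_pos: [0.5854, 0.2476, 0.1767]
ee_rot: [-2.159, -0.697, -0.339]
force: [4.4, -2.6, 3.5]
width: 0.0193
gripper_force: 45.0
44.1 q [-0.09  0.17 -0.52 -1.6  -0.8   2.91] F tool [ 7.2 -0.1 -1.2] S tool (nogo tip -51,0,-36.6) [-50.9   0.  -36.8] rot to target [ 0.02 -0.26 -0.24]
d cm [ 0.49 -0.02  0.01] w deg [ 0.02 -0.26 -0.24] err 0.0 qend [-0.08  0.16 -0.51 -1.58 -0.79  2.88] maxdq [0. 0. 0. 0. 0. 0.]
```

```bash
python3 -m crank '[{"dx":-0.02,"dy":0,"dz":0,"wx":0,"wy":0,"wz":0},{"dx":-0.02,"dy":0,"dz":0,"wx":0,"wy":0,"wz":0},{"dx":-0.02,"dy":0,"dz":0,"wx":0,"wy":0,"wz":0},{"dx":-0.02,"dy":0,"dz":0,"wx":0,"wy":0,"wz":0},{"dx":-0.02,"dy":0,"dz":0,"wx":0,"wy":0,"wz":0},{"dx":-0.02,"dy":0,"dz":0,"wx":0,"wy":0,"wz":0},{"dx":-0.02,"dy":0,"dz":0,"wx":0,"wy":0,"wz":0},{"dx":1.5,"dy":0,"dz":0,"wx":0,"wy":0,"wz":0},{"dx":5,"dy":0,"dz":0,"wx":0,"wy":0,"wz":0},{"dx":9,"dy":0,"dz":0,"wx":0,"wy":0,"wz":0}]' 1.5 45
python3 - <<'E'
from kin2 import *
T,s=pose();print(s['t'],s['q'].round(2))
for az in (0,30,-30,60,-60):
    print(az);A,q=plan([.52,-.12,.06],down(az),n=30)
E
```

```text
t: 45.35
eef_pos: [0.6483, 0.225, 0.2322]
ee_rot: [-2.162, -0.692, -0.335]
force: [-0.0, 0.4, -2.3]
width: 0.0194
gripper_force: 45.0
45.35 [-0.04  0.14 -0.35 -1.43 -0.78  2.63]
0
d cm [-11.57  31.12 -23.43] w deg [-46.7  -44.61   2.26] err 0.0 qend [ 0.14  0.26 -0.48  0.   -0.83  1.43] maxdq [0.02 0.02 0.01 0.06 0.02 0.06]
30
d cm [-11.57  31.12 -23.43] w deg [-33.85 -55.66 -24.47] err 0.0 qend [ 0.14  0.26 -0.48  0.   -0.83  1.95] maxdq [0.01 0.01 0.02 0.07 0.01 0.05]
-30
d cm [-11.57  31.12 -23.43] w deg [-57.35 -31.39  28.98] err 0.0 qend [ 0.14  0.26 -0.48 -0.   -0.83  0.91] maxdq [0.02 0.02 0.01 0.07 0.03 0.09]
60
d cm [-11.57  31.12 -23.43] w deg [-18.85 -64.41 -51.05] err 0.0 qend [ 0.14  0.26 -0.48  0.   -0.83  2.48] maxdq [0.01 0.01 0.03 0.06 0.02 0.03]
-60
d cm [-11.57  31.12 -23.43] w deg [-65.67 -16.    55.52] err 0.0 qend [ 0.14  0.26 -0.48 -0.   -0.83  0.38] maxdq [0.04 0.03 0.03 0.09 0.04 0.14]
```

```bash
python3 -m crank '[{"dx":-1.3,"dy":3.5,"dz":-2.6,"wx":-5.2,"wy":-5,"wz":0.3},{"dx":-2.6,"dy":6.9,"dz":-5.2,"wx":-10.4,"wy":-9.9,"wz":0.5},{"dx":-3.9,"dy":10.4,"dz":-7.8,"wx":-15.6,"wy":-14.9,"wz":0.8},{"dx":-5.2,"dy":13.8,"dz":-10.4,"wx":-20.8,"wy":-19.8,"wz":1},{"dx":-6.4,"dy":17.3,"dz":-13,"wx":-25.9,"wy":-24.8,"wz":1.3},{"dx":-7.7,"dy":20.7,"dz":-15.6,"wx":-31.1,"wy":-29.7,"wz":1.5},{"dx":-9,"dy":24.2,"dz":-18.2,"wx":-36.3,"wy":-34.7,"wz":1.8},{"dx":-10.3,"dy":27.6,"dz":-20.8,"wx":-41.5,"wy":-39.6,"wz":2},{"dx":-11.6,"dy":31.1,"dz":-23.4,"wx":-46.7,"wy":-44.6,"wz":2.3},{"dx":-11.6,"dy":31.1,"dz":-23.4,"wx":-46.7,"wy":-44.6,"wz":2.3}]' 1.5 45
python3 - <<'E'
from kin2 import *
shot('wrist');shot('wrist');T,s=pose();print(s['t'],s['eef_pos'],s['ee_rot'],T[:3,:3].round(3));plan([.52,-.12,-.022],down(0))
E
```

```text
t: 46.6
eef_pos: [0.5184, -0.1199, 0.0577]
ee_rot: [3.141, 0.004, -0.002]
force: [-0.0, -0.3, -1.5]
width: 0.0194
gripper_force: 45.0
46.7 [ 0.52044377 -0.11881291  0.05981985] [-3.13996052e+00 -2.32367109e-03 -1.67978615e-03] [[ 1.    -0.002  0.002]
 [-0.002 -1.     0.002]
 [ 0.002 -0.002 -1.   ]]
d cm [-0.06  0.13  8.18] w deg [-0.09 -0.13 -0.1 ] err 0.0 qend [ 0.14  0.38 -0.56  0.   -0.63  1.43] maxdq [0.   0.01 0.   0.   0.01 0.  ]
```

```bash
python3 -m crank '[{"dx":0,"dy":0,"dz":2,"wx":0,"wy":0,"wz":0},{"dx":0,"dy":0,"dz":4,"wx":0,"wy":0,"wz":0},{"dx":0,"dy":0,"dz":6,"wx":0,"wy":0,"wz":0},{"dx":0,"dy":0,"dz":7.2,"wx":0,"wy":0,"wz":0},{"dx":0,"dy":0,"dz":7.8,"wx":0,"wy":0,"wz":0},{"dx":0,"dy":0,"dz":8.05,"wx":0,"wy":0,"wz":0},{"dx":0,"dy":0,"dz":8.2,"wx":0,"wy":0,"wz":0},{"dx":0,"dy":0,"dz":8.3,"wx":0,"wy":0,"wz":0},{"dx":0,"dy":0,"dz":8.35,"wx":0,"wy":0,"wz":0},{"dx":0,"dy":0,"dz":8.35,"wx":0,"wy":0,"wz":0}]' 1.5 45
```

```text
t: 47.95
eef_pos: [0.5218, -0.1193, -0.0228]
ee_rot: [-3.141, -0.004, -0.002]
force: [0.1, 0.9, -1.0]
width: 0.0192
gripper_force: 45.0
```

```bash
python3 -m crank '[{"dx":0,"dy":0,"dz":0,"wx":0,"wy":0,"wz":0},{"dx":0,"dy":0,"dz":0,"wx":0,"wy":0,"wz":0},{"dx":0,"dy":0,"dz":0,"wx":0,"wy":0,"wz":0},{"dx":0,"dy":0,"dz":0,"wx":0,"wy":0,"wz":0},{"dx":0,"dy":0,"dz":0,"wx":0,"wy":0,"wz":0},{"dx":0,"dy":0,"dz":0,"wx":0,"wy":0,"wz":0},{"dx":0,"dy":0,"dz":-1,"wx":0,"wy":0,"wz":0},{"dx":0,"dy":0,"dz":-4,"wx":0,"wy":0,"wz":0},{"dx":0,"dy":0,"dz":-9,"wx":0,"wy":0,"wz":0},{"dx":0,"dy":0,"dz":-14,"wx":0,"wy":0,"wz":0}]' 4.5 45
python3 - <<'E'
from kin2 import *
for i in range(3): shot('wrist','w20')
shot('scene');shot('top')
look(('gauge','go_tip','nogo_tip','mat'),('wrist','scene','top'),.3)
for q in ('tower','glue','square','offcuts','spare_socket','screwdriver','pencil_pot'): print(q,[np.round(d['centre'],3).tolist() for d in arm.mark_of('top',q)[:1]])
E
```

```text
t: 49.2
eef_pos: [0.5208, -0.1195, 0.1192]
ee_rot: [-3.141, -0.004, -0.002]
force: [1.2, 0.1, -1.1]
width: 0.0449
gripper_force: 0.0
49.45 [ 0.5208 -0.1193  0.1174] q6 1.43 F [-0.3 -0.  -0.7]
wrist gauge [([0.5304, -0.1179, 0.0104], 'tool mm', [9.1, -1.3, 107.1], 0.58, [252.5, 172.1])]
wrist go_tip [([0.5998, -0.1176, 0.0124], 'tool mm', [78.5, -1.8, 105.4], 0.59, [251.9, 101.5])]
wrist nogo_tip [([0.473, -0.1187, 0.0135], 'tool mm', [-48.3, -0.4, 103.7], 0.78, [253.3, 224.6]), ([0.6044, -0.1194, 0.0149], 'tool mm', [83.1, 0.0, 102.9], 0.67, [253.7, 96.4])]
wrist mat [([0.5196, -0.1227, -0.0018], 'tool mm', [-1.8, 3.5, 119.2], 0.7, [256.9, 179.2])]
scene gauge [([0.2754, -0.2748, 0.0098], 'tool mm', [-245.6, 156.1, 106.4], 0.79, [114.3, 246.8]), ([0.5318, -0.1222, 0.0162], 'tool mm', [10.5, 3.0, 101.3], 0.54, [214.8, 263.5])]
scene go_tip [([0.6047, -0.1224, 0.0142], 'tool mm', [83.4, 3.0, 103.6], 0.83, [233.6, 279.3]), ([0.4639, -0.3634, 0.001], 'tool mm', [-56.9, 244.3, 115.9], 0.7, [126.3, 308.9]), ([0.3501, -0.2553, 0.0077], 'tool mm', [-170.9, 136.5, 108.8], 0.69, [135.5, 257.6]
[... 339 characters left out ...]
.0, 103.6], 0.51, [315.1, 192.5])]
top go_tip [([0.3497, -0.2513, 0.0122], 'tool mm', [-171.3, 132.5, 104.3], 0.73, [360.7, 257.8])]
top nogo_tip [([0.2225, -0.2969, 0.0074], 'tool mm', [-298.4, 178.3, 108.5], 0.79, [377.6, 303.3]), ([0.4712, -0.1159, 0.0131], 'tool mm', [-50.1, -3.2, 104.1], 0.67, [313.1, 215.2]), ([0.5231, -0.1223, 0.0004], 'tool mm', [1.7, 3.1, 117.0], 0.48, [314.6, 198.3])]
top mat [([0.5199, -0.1204, 0.0013], 'tool mm', [-1.5, 1.2, 116.1], 0.86, [314.0, 199.3])]
tower [[0.595, 0.462, -0.002]]
glue []
square [[0.676, -0.365, 0.0]]
offcuts [[0.742, -0.086, 0.001]]
spare_socket [[0.715, 0.083, 0.002]]
screwdriver [[0.677, 0.346, -0.002]]
pencil_pot [[0.743, 0.252, -0.002]]
```

The gauge lies level on the mat, the robot is clear of everything, and the bystanders detected are where they started (the glue bottle was missed in this check).

```bash
python3 -c "
from station import arm
print(arm.job_done())"
```

```text
the job is handed in; nothing more can be done
None
```

I handed the job in at about 49 s: the go end went fully home in the socket (shoulder met at about 6 N), the no-go end was refused at about 7 N, and the gauge lies released on the mat; the result was not reported back, and the last look missed the glue bottle, though the other six bystanders had not moved.

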